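Restock the dye cupboard

ROBOT

A 7-joint arm with a two-finger parallel gripper is mounted at the origin on the work surface. World frame = base frame: x ahead of the robot, y to its left, z up, the work surface at z = 0. Lengths are in m, angles in rad, forces in N, time in s.
With the tool pointing down it reaches from about 0.4 to 0.75 m from the base axis. Payload 19.5 kg.
Tool frame: the origin (TCP) lies at the very end of the fingers, on their centre line; the grasp point (between the pads) lies 19 mm behind it; z points along the fingers, y is the line along which they close (so a half turn about z gives the same grasp; the last joint's range is limited). The gripper opens to 85 mm and grips with 20 to 120 N. Pads are 22 mm wide; open, the fingers measure 114 mm over their backs; the gripper's body (76 mm by 85 mm) begins 54 mm behind the grasp point. The pads swing forward as they close: fully open they stand 13 mm farther back than shut.
Start: joints at [1.085, 0.707, -0.028, 1.485, 0.022, 0.951, -0.075], TCP at [0.247, -0.519, 0.231] pointing down, gripper open.
Joint ranges: [-2.71, 2.71], [-0.32, 2.16], [-1.57, 1.52], [0, 2.45], [-1.46, 4.6], [0, 2.02], [-2.83, 2.83]. Speed limits (rad/s): [1.89, 1.89, 2.57, 2.57, 3.01, 3.01, 3.01].

INTERFACE

Orientations are given as a rotation vector (axis times angle).
In Python, from station import sensors, eyes, bot, nets gives the robot as it stands.
- The arm moves only by the tool send_rows, never from a script. Its argument "targets" is a list of rows, each an object with "dp": the shift along the tool's x, y, z in mm, a list of three; "twist": the turn, a rotation vector about the tool's x, y, z in rad, a list of three. In form: [{"dp": [dx, dy, dz], "twist": [ax, ay, az]}, ...]. A call has 1 to 10 rows; each row is the pose to reach, as a shift and turn from the pose commanded when the call began, along the tool's axes at that moment; what a row does not reach only later rows make up. A row lasts 1/10 s, in which the tool goes at most 50 mm and 8.59 degrees, less where a joint would pass 70% of its speed; a pose out of reach is approached as far as the arm can. A call with a gripper value outside its range is refused whole. "hand" is the closure, from 0 (fully open) to 1 (shut), set as the call begins (left out, the last holds). The fingers move at their own pace and stop on an object; the grip force is fixed at half the most. Time passes only in rows, so rows that repeat a pose let the fingers close. It gives the time, the measured TCP pose, the force, the opening and the grip force at its end, in the units of the state.
- sensors.state(): the state, without advancing time (a new reading comes with each control period).
- eyes.camera(name): name is "scene" or "side" or "wrist"; returns a dict with "img" (384x512x3 uint8, blue, green, red), "fov_y" (degrees; the focal length in pixels is half the picture's height over the tangent of half this angle, whatever the lens; pixels are square), "cx", "cy" (the principal point, pixels), "pose" (4x4, takes a point from camera to world coordinates). Camera axes: x right, y down, z forward; pixel columns grow to the right and rows downward; lengths in m; the calibration is good to about 2 mm. The wrist camera is an equidistant fisheye: a pixel r from the principal point sees the ray r / f radians off the axis. A picture is of the moment at which its call begins. There is no depth.
- bot.finish_job(): hands the job in; it is judged then, once.
Trained networks look in a picture, given as the dict that the camera call returned (one of the last four; its "shot" number tells which), for a name from the list of things; names that differ only in an ending like _2 or _b are one class to them, and where a whole thing is asked for, a point or a joint stands for the part that bears it (a point fixed in the world has none). Each returns a list of dicts, best first, with "score" (0 to 1); they miss things now and then, are a little off and sometimes report something else, mostly with a low value. They report only what shows in the picture. A call takes as long as a camera call. They do not tell look-alikes from the thing itself.
- nets.find_in(name, picture): "box" ([left, top, width, height] in pixels, round what is visible of it).
- nets.mark_of(name, picture): "location" ([column, row] in pixels: a listed point, or the origin of a listed thing).
The state is a dict: "t": time; "joint_pos": joint angles; "joint_velocities": joint speeds; "joint_torque": joint torques, N m; "position": TCP position; "tool_rot": TCP orientation; "wrist_force": force on the tool from outside, world axes, zero at the start; "ft_torque": the same for the moment, N m; "opening": finger opening in m; "gripper_force": force on a finger pad.
Only numpy, scipy, OpenCV 4.12 (cv2) and the standard library are available. Lean on these libraries where they do the work, as an engineer would, in place of code of your own. Each camera call takes 0.05 s, during which the arm holds its last target. There are 200 camera calls.

TASK

Swing the blue door of the dye cupboard wide open by its handle, stand every empty black-capped bottle from the door rack upright in the grey wash-up tray, and stand every filled dye bottle on the papers upright in the rack, one to a compartment. Then swing the door fully shut, and see that the batch wheel on the cupboard's top is turned until only yellow shows in its window. Leave the other things on the table where they are.

Things in the scene. Friction and masses are not known exactly. Their poses are not given: they have to be found in the camera images.
- blue_dye: Filled dye squeeze bottle with a plain blue body and a white cap: 54 mm diameter body 76 mm high, then a narrowing shoulder up to 88 mm and on top a straight cap 32 mm in diameter from 88 to 125 mm height (grip it by the cap, from above). Origin: centre of its underside, z up along the bottle. About 0.2 kg, low centre of mass. Starts standing on the papers to the robot's right. May be absent (None).
- orange_dye: Filled dye squeeze bottle with a plain orange body and a white cap: 54 mm diameter body 76 mm high, then a narrowing shoulder up to 88 mm and on top a straight cap 32 mm in diameter from 88 to 125 mm height (grip it by the cap, from above). Origin: centre of its underside, z up along the bottle. About 0.2 kg, low centre of mass. Starts standing on the papers to the robot's right. May be absent (None).
- green_dye: Filled dye squeeze bottle with a plain green body and a white cap: 54 mm diameter body 76 mm high, then a narrowing shoulder up to 88 mm and on top a straight cap 32 mm in diameter from 88 to 125 mm height (grip it by the cap, from above). Origin: centre of its underside, z up along the bottle. About 0.2 kg, low centre of mass. Starts standing on the papers to the robot's right. May be absent (None).
- red_dye: Filled dye squeeze bottle with a plain red body and a white cap: 54 mm diameter body 76 mm high, then a narrowing shoulder up to 88 mm and on top a straight cap 32 mm in diameter from 88 to 125 mm height (grip it by the cap, from above). Origin: centre of its underside, z up along the bottle. About 0.2 kg, low centre of mass. Starts standing on the papers to the robot's right. May be absent (None).
- empty_a: Empty squeeze bottle with an off-white body and a black cap: 54 mm diameter body 76 mm high, then a narrowing shoulder up to 88 mm and on top a straight cap 32 mm in diameter from 88 to 125 mm height (grip it by the cap, from above). Origin: centre of its underside, z up along the bottle. About 0.08 kg. Starts standing in the door rack, inside the shut cupboard. May be absent (None).
- empty_b: Empty squeeze bottle with an off-white body and a black cap: 54 mm diameter body 76 mm high, then a narrowing shoulder up to 88 mm and on top a straight cap 32 mm in diameter from 88 to 125 mm height (grip it by the cap, from above). Origin: centre of its underside, z up along the bottle. About 0.08 kg. Starts standing in the door rack, inside the shut cupboard. May be absent (None).
- door (a joint): The cupboard's blue door, hinged on its left (+y) edge about a vertical axis, swinging towards the robot. 0 = shut, grows as it opens, stop at 1.95 rad; seen from above it turns clockwise as it opens. A little friction (0.15 N m) keeps it where it is left; no catch. Door top edge 165 mm high, cupboard top 185 mm.
- door_handle (a point): Middle of the door's handle: a level steel bar 12 mm thick, 100 mm long along this point's y axis, 150 mm high, 250 mm from the hinge, its centre line 45 mm in front of the door's outer face. Brackets only at the bar's two ends: one finger fits from above between bar and door. The point's x axis points square into the door from outside; z up.
- door_hinge (a point): A point on the door's vertical hinge axis (80 mm high). The door panel is 320 mm wide, 15 mm thick; its inner face passes through this axis.
- rack (a point): Middle of the floor of the white rack on the door's inner side; it swings with the door. x: away from the door's inner face; y: along the door, towards the hinge; z up. Floor 36 mm over the table; four compartments 62 mm (y) by 70 mm (x), partitions 36 mm and outer rail 42 mm above it, open above: loaded from above when the door is wide open. A bottle in it is about level with the door's top.
- slot0 (a point): Centre of the floor of rack compartment 0 (0 nearest the hinge, 66 mm apart, compartment 0 is 66 mm from the hinge axis), axes as for the rack. One bottle each.
- slot1 (a point): Centre of the floor of rack compartment 1 (0 nearest the hinge, 66 mm apart, compartment 0 is 66 mm from the hinge axis), axes as for the rack. One bottle each.
- slot2 (a point): Centre of the floor of rack compartment 2 (0 nearest the hinge, 66 mm apart, compartment 0 is 66 mm from the hinge axis), axes as for the rack. One bottle each.
- slot3 (a point): Centre of the floor of rack compartment 3 (0 nearest the hinge, 66 mm apart, compartment 0 is 66 mm from the hinge axis), axes as for the rack. One bottle each.
- wheel_grip (a point): Point in the black grip bar of the batch wheel on the cupboard's top, on the wheel's vertical axis. Bar 48 mm long (this point's x), 14 mm thick (y), its top 10 mm above this point, the wheel's face 32 mm below. Wheel 120 mm across, six 60 degree colour sectors. A fixed black window frame stands over the rim on the robot's side, 32 to 66 mm from the axis, its top 24 mm below this point.
- wheel (a joint): Angle of the batch wheel, counter-clockwise from above positive, range -0.6 to 2.7 rad. At 0 the yellow sector lies centred in the window and the grip bar points at the window; the window shows only yellow within 0.2 rad either side. Light friction (0.06 N m) holds it.
- tray_in (a point): Centre of the floor (5 mm over the table) of the grey wash-up tray to the robot's right: 210 mm (this point's x) by 115 mm (y) outside, walls 4 mm thick and 22 mm high, fixed to the table. Room for two bottles side by side along x.
- tape: Roll of yellow tape, 90 mm across, 30 mm high. Bystander, to be left alone. Origin: centre of its underside.
- jar: Amber jar, 68 mm across, 90 mm high. Bystander, to be left alone. Origin: centre of its underside.
Mind the look-alikes: they are no part of the job. There is more than one size of the blue_dye; the job needs the smaller.

How it is judged:
By the outcome, as a careful person would: the job done as asked, in the order asked, and still so for the second after the job is handed in, with the robot touching nothing.
Of blue_dye, orange_dye, green_dye, red_dye only 2 to 4 are there at a start; the rules pass over those that are not, and their reading is None.
Of empty_a, empty_b only 1 to 2 are there at a start; the rules pass over those that are not, and their reading is None.
At some moment in a run one of blue_dye, orange_dye, green_dye, red_dye may be knocked a few centimetres aside while the robot is not near it.
It also fails if it takes over 210 s, if anything falls off the work surface, if the arm or the gripper's body presses on something with over 40 N, if the wrist force passes 120 N, or if a joint passes its speed limit or range.

## Working session

There is one attempt and no reset: what is moved stays moved. The work goes in short steps, Python scripts to look and compute and a tool call to move; the robot and the scene stay as the last step left them, time stands still between calls to the robot, and variables do not carry over. Pictures are saved under pics/ and viewed, at most 14 in all, crops included, and the job is handed in when it is done.

Besides the shell and the picture viewer there is one more tool, called as a command line: name --argument value ..., lists and objects as JSON in quotes. send_rows: Moves the arm, as the interface text tells. Its arguments: {"type":"object","properties":{"targets":{"type":"array"},"hand":{"type":"number"}},"required":["targets"]}

```bash
ls; mkdir -p pics; cat > h.py <<'E'
import numpy as np, cv2
from scipy.spatial.transform import Rotation as R
from station import sensors, eyes, bot, nets
def ray(c,px):
    h=c["img"].shape[0]; f=h/2/np.tan(np.radians(c["fov_y"])/2)
    return f,np.array(px,float)-[c["cx"],c["cy"]]
def at_z(c,px,z,fish=False):
    f,d=ray(c,px)
    if fish:
        r=np.hypot(*d); a=r/f; v=np.array([*(d/max(r,1e-9)*np.sin(a)),np.cos(a)])
    else: v=np.array([d[0]/f,d[1]/f,1])
    P=np.array(c["pose"]); v=P[:3,:3]@v; o=P[:3,3]
    return o+v*(z-o[2])/v[2]
def proj(c,p,fish=False):
    f,_=ray(c,(0,0)); P=np.array(c["pose"]); q=P[:3,:3].T@(np.array(p)-P[:3,3])
    if fish:
        r=np.hypot(q[0],q[1]); a=np.arctan2(r,q[2]); d=q[:2]/r*a*f
    else: d=q[:2]/q[2]*f
    return d+[c["cx"],c["cy"]]
E
python3 - <<'E'
from h import *
np.set_printoptions(precision=3,suppress=True)
s=sensors.state(); print({k:np.round(v,3) for k,v in s.items()}); print(R.from_rotvec(s["tool_rot"]).as_matrix())
Z=dict(blue_dye=0,orange_dye=0,green_dye=0,red_dye=0,empty_a=0.036,door_handle=.15,door_hinge=.08,wheel_grip=.227,tray_in=.005,tape=0,jar=0)
for n in ["scene","side"]:
    c=eyes.camera(n); cv2.imwrite(f"pics/{n}0.png",c["img"]); print(n,c["fov_y"],c["cx"],c["cy"],np.array(c["pose"]))
    for k,z in Z.items():
        for d in nets.mark_of(k,c)[:3]: print(n,k,round(d["score"],2),np.round(d["location"]),at_z(c,d["location"],z))
E
```

```text
pics
{'t': np.float64(0.0), 'joint_pos': array([ 1.085,  0.707, -0.028,  1.485,  0.022,  0.951, -0.075]), 'joint_velocities': array([-0.   , -0.001, -0.003, -0.001, -0.001, -0.002,  0.001]), 'joint_torque': array([ -0.001, -88.323,   1.234, -23.617,   0.017,   0.006,   0.   ]), 'position': array([ 0.247, -0.519,  0.231]), 'tool_rot': array([-3.064, -0.691,  0.   ]), 'wrist_force': array([-0.189,  0.056,  0.125]), 'ft_torque': array([ 0.011,  0.001, -0.072]), 'gripper_force': np.float64(0.0), 'opening': np.float64(0.085)}
[[ 0.903  0.429 -0.   ]
 [ 0.429 -0.903  0.001]
 [-0.    -0.001 -1.   ]]
scene 54.823282237030675 256.43098501103293 192.8172929876338 [[-0.678 -0.702  0.219  0.314]
 [-0.735  0.645 -0.21   0.135]
 [ 0.006 -0.303 -0.953  0.985]
 [ 0.     0.     0.     1.   ]]
scene blue_dye 0.64 [297. 210.] [ 0.427 -0.132  0.   ]
scene blue_dye 0.58 [382. 181.] [ 0.325 -0.368  0.   ]
scene orange_dye 0.43 [266. 121.] [ 0.685 -0.256  0.   ]
scene orange_dye 0.16 [139. 230.] [0.677 0.222 0.   ]
scene red_dye 0.79 [323. 184.] [ 0.432 -0.239  0.   ]
scene red_dye 0.26 [298. 208.] [ 0.431
[... 699 characters left out ...]
1.] [ 0.442 -0.138  0.   ]
side blue_dye 0.55 [358. 251.] [ 0.331 -0.365  0.   ]
side green_dye 0.72 [181. 146.] [0.813 0.151 0.   ]
side green_dye 0.53 [222. 192.] [0.615 0.037 0.   ]
side red_dye 0.68 [311. 229.] [ 0.43  -0.232  0.   ]
side empty_a 0.44 [168. 189.] [0.646 0.212 0.036]
side door_handle 0.84 [224. 190.] [0.567 0.031 0.15 ]
side door_handle 0.23 [193. 181.] [0.611 0.117 0.15 ]
side door_hinge 0.92 [145. 196.] [0.618 0.282 0.08 ]
side wheel_grip 0.76 [183. 146.] [0.694 0.126 0.227]
side tray_in 0.65 [352. 196.] [ 0.516 -0.394  0.005]
side tape 0.58 [166. 187.] [0.668 0.22  0.   ]
side tape 0.57 [268. 170.] [ 0.663 -0.134  0.   ]
side jar 0.84 [300. 156.] [ 0.696 -0.254  0.   ]
```

View pics/scene0.png

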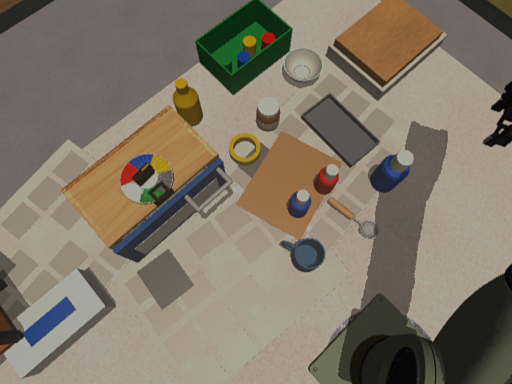

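View pics/side0.png

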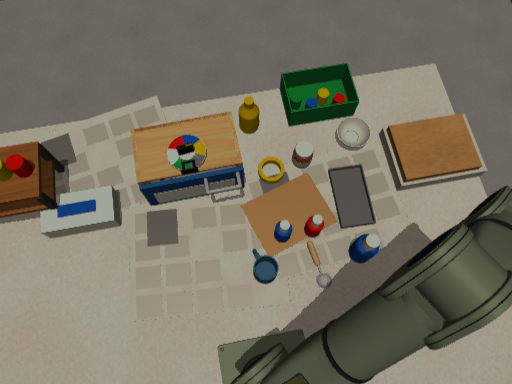

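The scene shows the small blue bottle (300,203) and the red one (327,179) on the papers. The big blue look-alike is at (390,172). The shut cupboard's handle is at (213,195), and the wheel is at (147,178) with green in its window. Next I move over the handle.

```bash
cat >> h.py <<'E'
np.set_printoptions(precision=3,suppress=True)
def go(*wps,start=None):
    """waypoints (x,y,z,psi_deg) -> dp mm, az for each, each relative to the previous"""
    s=sensors.state(); p=np.array(s["position"]); M=R.from_rotvec(s["tool_rot"]).as_matrix()
    psi=np.degrees(np.arctan2(M[1,0],M[0,0])); print("now",p,"psi",round(psi,1),"tilt",M[:2,2],"t",s["t"],"j",np.array(s["joint_pos"]),"F",np.array(s["wrist_force"]),"open",s["opening"])
    for w in wps:
        a=np.radians(psi); A=np.array([[np.cos(a),np.sin(a),0],[np.sin(a),-np.cos(a),0],[0,0,-1]])
        d=A.T@(np.array(w[:3])-p); print("  dp",np.round(d*1000).astype(int),"az",round(np.radians(psi-w[3]),3)); p=np.array(w[:3]); psi=w[3]
E
python3 - <<'E'
from h import *
go((.568,.0275,.27,91.7))
c=eyes.camera("side")
print([at_z(c,p,.1)[:2] for p in [(120,190),(116,225),(45,235),(55,190),(150,200),(242,182)]])
E
```

```text
now [ 0.247 -0.519  0.231] psi 25.4 tilt [-0.  0.] t 1.2 j [ 1.085  0.707 -0.028  1.485  0.022  0.951 -0.076] F [-0.823  0.478  0.736] open 0.08552228033699569
  dp [ 525 -356  -39] az -1.157
[array([0.644, 0.353]), array([0.532, 0.375]), array([0.54, 0.59]), array([0.682, 0.555]), array([0.593, 0.263]), array([ 0.6  , -0.032])]
```

send_rows --targets '[{"dp": [0,0,-39],"twist": [0,0,0]},{"dp": [525,-356,-39],"twist": [0,0,-1.157]},{"dp": [525,-356,-39],"twist": [0,0,-1.157]},{"dp": [525,-356,-39],"twist": [0,0,-1.157]},{"dp": [525,-356,-39],"twist": [0,0,-1.157]},{"dp": [525,-356,-39],"twist": [0,0,-1.157]},{"dp": [525,-356,-39],"twist": [0,0,-1.157]},{"dp": [525,-356,-39],"twist": [0,0,-1.157]},{"dp": [525,-356,-39],"twist": [0,0,-1.157]},{"dp": [525,-356,-39],"twist": [0,0,-1.157]}]' --hand 0.55

```text
t: 2.25
position: [0.4755, -0.1296, 0.2705]
tool_rot: [2.183, 2.258, 0.0]
wrist_force: [0.6, 0.1, -0.2]
opening: 0.0382
gripper_force: 0.0
```

send_rows --targets '[{"dp": [0,0,0],"twist": [0,0,0]},{"dp": [0,0,0],"twist": [0,0,0]}]'

```text
t: 2.45
position: [0.4751, -0.1305, 0.2702]
tool_rot: [-2.186, -2.256, 0.0]
wrist_force: [-0.6, -0.7, -0.2]
opening: 0.0384
gripper_force: 0.0
```

```bash
python3 - <<'E'
from h import *
go((.568,.0275,.25,91.7))
E
```

```text
now [ 0.475 -0.13   0.27 ] psi 91.8 tilt [-0. -0.] t 2.45 j [ 0.401  0.548 -0.341  1.707  0.22   0.925  0.005] F [-0.555 -0.676 -0.195] open 0.03839201627962735
  dp [155  98  20] az 0.002
```

send_rows --targets '[{"dp": [155,98,20],"twist": [0,0,0]},{"dp": [155,98,20],"twist": [0,0,0]},{"dp": [155,98,20],"twist": [0,0,0]},{"dp": [155,98,20],"twist": [0,0,0]},{"dp": [155,98,20],"twist": [0,0,0]},{"dp": [155,98,20],"twist": [0,0,0]},{"dp": [155,98,20],"twist": [0,0,0]}]'

```text
t: 3.15
position: [0.5679, 0.0247, 0.2505]
tool_rot: [2.19, 2.252, -0.001]
wrist_force: [-0.0, 0.2, -0.1]
opening: 0.0389
gripper_force: 0.0
```

```bash
python3 - <<'E'
from h import *
c=eyes.camera("wrist"); cv2.imwrite("pics/w1.png",c["img"]); print(c["fov_y"],np.array(c["pose"]))
for k,z in dict(door_handle=.15,wheel_grip=.227,door_hinge=.08).items():
  for d in nets.mark_of(k,c)[:2]: print(k,d["score"],d["location"],at_z(c,d["location"],z,True))
go((.568,.0275,.125,91.7))
E
```

```text
65.70646984690485 [[ 1.     0.027  0.008  0.567]
 [ 0.028 -0.963 -0.269  0.092]
 [ 0.     0.269 -0.963  0.393]
 [ 0.     0.     0.     1.   ]]
door_handle 0.84 [252.9, 182.9] [0.569 0.029 0.15 ]
wheel_grip 0.86 [451.9, 78.1] [0.694 0.123 0.227]
door_hinge 0.49 [332.6, 15.8] [0.65  0.199 0.08 ]
door_hinge 0.16 [450.7, 78.2] [0.806 0.15  0.08 ]
now [0.568 0.026 0.251] psi 91.6 tilt [ 0. -0.] t 3.35 j [ 0.054  0.686 -0.307  1.474  0.227  1.017 -0.279] F [ 0.001 -0.166 -0.201] open 0.03814430100995361
  dp [  2   0 126] az -0.001
```

View pics/w1.png

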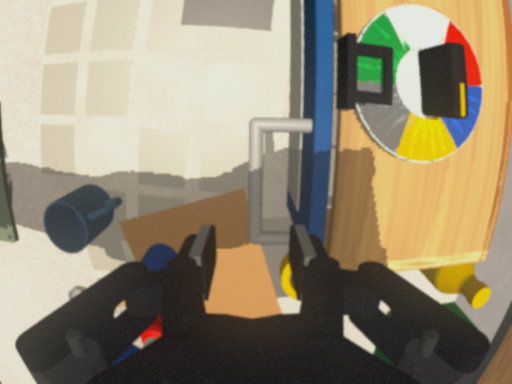

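The handle bar is at column 257, rows 120–240, between the fingers. The wheel has yellow at (425,140) and green in the window at (370,70), so it needs about −1.5 rad. Lowering onto the handle.

send_rows --targets '[{"dp": [2,1,30],"twist": [0,0,0]},{"dp": [2,1,60],"twist": [0,0,0]},{"dp": [2,1,90],"twist": [0,0,0]},{"dp": [2,1,115],"twist": [0,0,0]},{"dp": [2,1,126],"twist": [0,0,0]},{"dp": [2,1,126],"twist": [0,0,0]}]'

```text
t: 3.95
position: [0.5687, 0.0283, 0.1237]
tool_rot: [-2.187, -2.253, 0.002]
wrist_force: [0.4, 0.2, 0.8]
opening: 0.0384
gripper_force: 0.0
```

```bash
cat > arc.py <<'E'
from h import *
import sys
# arc rows relative to the present pose: handle circle about hinge
H=np.array([.6205,.2795]); lead,a0,a1,n=map(float,sys.argv[1:5])
yaw=np.radians(float(sys.argv[5])) if len(sys.argv)>5 else np.radians(1.7)
def pose(a):
    t=yaw-a; d=np.array([np.sin(t),-np.cos(t)]); nn=np.array([-np.cos(t),-np.sin(t)])
    return H+.25*d+.06*nn
s=sensors.state(); p=np.array(s["position"]); M=R.from_rotvec(s["tool_rot"]).as_matrix(); psi=np.arctan2(M[1,0],M[0,0])
A=np.array([[np.cos(psi),np.sin(psi),0],[np.sin(psi),-np.cos(psi),0],[0,0,-1]])
print(p,np.degrees(psi),np.array(s["joint_pos"]),s["wrist_force"])
base=p[:2]
for a in np.linspace(a0,a1,int(n)+1)[1:]:
    q=pose(a); d=A.T@np.array([*(q-base),0])
    w=psi-(np.radians(90)+yaw-a+lead)
    print('{"dp": [%d, %d, 0], "twist": [0, 0, %.2f]},'%(round(d[0]*1000),round(d[1]*1000),w))
E
python3 arc.py 0 0 .6 10
```

```text
[0.569 0.028 0.124] 91.70202669927899 [ 0.025  0.849 -0.258  1.624  0.298  0.709 -0.347] [0.434 0.221 0.822]
{"dp": [4, -16, 0], "twist": [0, 0, 0.06]},
{"dp": [8, -30, 0], "twist": [0, 0, 0.12]},
{"dp": [14, -45, 0], "twist": [0, 0, 0.18]},
{"dp": [21, -58, 0], "twist": [0, 0, 0.24]},
{"dp": [28, -72, 0], "twist": [0, 0, 0.30]},
{"dp": [37, -85, 0], "twist": [0, 0, 0.36]},
{"dp": [46, -97, 0], "twist": [0, 0, 0.42]},
{"dp": [55, -109, 0], "twist": [0, 0, 0.48]},
{"dp": [66, -121, 0], "twist": [0, 0, 0.54]},
{"dp": [77, -131, 0], "twist": [0, 0, 0.60]},
```

send_rows --targets '[{"dp": [4,-16,0],"twist": [0,0,0.06]},{"dp": [8,-30,0],"twist": [0,0,0.12]},{"dp": [14,-45,0],"twist": [0,0,0.18]},{"dp": [21,-58,0],"twist": [0,0,0.24]},{"dp": [28,-72,0],"twist": [0,0,0.3]},{"dp": [37,-85,0],"twist": [0,0,0.36]},{"dp": [46,-97,0],"twist": [0,0,0.42]},{"dp": [55,-109,0],"twist": [0,0,0.48]},{"dp": [66,-121,0],"twist": [0,0,0.54]},{"dp": [77,-131,0],"twist": [0,0,0.6]}]'

```text
t: 4.95
position: [0.4361, 0.1022, 0.1256]
tool_rot: [2.758, 1.503, 0.004]
wrist_force: [0.3, 0.0, 0.9]
opening: 0.0387
gripper_force: 0.4
```

```bash
python3 arc.py 0 .6 1.2 10; python3 -c "
from h import *
c=eyes.camera('side')
for d in nets.mark_of('door_handle',c)[:2]: print(d['score'],at_z(c,d['location'],.15))"
```

```text
[0.436 0.102 0.126] 57.18404725798242 [-0.281  0.716 -0.036  2.058  0.066  0.365 -0.942] [0.296 0.039 0.851]
{"dp": [3, -15, 0], "twist": [0, 0, 0.06]},
{"dp": [8, -30, 0], "twist": [0, 0, 0.12]},
{"dp": [13, -44, 0], "twist": [0, 0, 0.18]},
{"dp": [20, -58, 0], "twist": [0, 0, 0.24]},
{"dp": [28, -72, 0], "twist": [0, 0, 0.30]},
{"dp": [36, -85, 0], "twist": [0, 0, 0.36]},
{"dp": [45, -97, 0], "twist": [0, 0, 0.42]},
{"dp": [55, -109, 0], "twist": [0, 0, 0.48]},
{"dp": [65, -121, 0], "twist": [0, 0, 0.54]},
{"dp": [76, -131, 0], "twist": [0, 0, 0.60]},
```

send_rows --targets '[{"dp": [3,-15,0],"twist": [0,0,0.06]},{"dp": [8,-30,0],"twist": [0,0,0.12]},{"dp": [13,-44,0],"twist": [0,0,0.18]},{"dp": [20,-58,0],"twist": [0,0,0.24]},{"dp": [28,-72,0],"twist": [0,0,0.3]},{"dp": [36,-85,0],"twist": [0,0,0.36]},{"dp": [45,-97,0],"twist": [0,0,0.42]},{"dp": [55,-109,0],"twist": [0,0,0.48]},{"dp": [65,-121,0],"twist": [0,0,0.54]},{"dp": [76,-131,0],"twist": [0,0,0.6]}]'

```text
t: 6.05
position: [0.3672, 0.2371, 0.1251]
tool_rot: [-3.078, -0.624, -0.001]
wrist_force: [-0.5, -1.2, -0.1]
opening: 0.0382
gripper_force: 0.4
```

```bash
python3 arc.py 0 1.2 1.85 10; python3 -c "
from h import *
for n in ['side','scene']:
  c=eyes.camera(n)
  for k,z in [('door_handle',.15),('rack',.036),('slot3',.036)]:
    for d in nets.mark_of(k,c)[:1]: print(n,k,d['score'],at_z(c,d['location'],z))"
```

```text
[0.367 0.237 0.125] 22.913957765900406 [-0.732  0.719  0.151  2.097 -0.3    0.344 -1.506] [-0.53  -1.158 -0.111]
{"dp": [4, -16, 0], "twist": [0, 0, 0.06]},
{"dp": [10, -32, 0], "twist": [0, 0, 0.13]},
{"dp": [16, -48, 0], "twist": [0, 0, 0.19]},
{"dp": [24, -63, 0], "twist": [0, 0, 0.26]},
{"dp": [32, -77, 0], "twist": [0, 0, 0.32]},
{"dp": [41, -91, 0], "twist": [0, 0, 0.39]},
{"dp": [52, -104, 0], "twist": [0, 0, 0.45]},
{"dp": [63, -117, 0], "twist": [0, 0, 0.52]},
{"dp": [74, -128, 0], "twist": [0, 0, 0.58]},
{"dp": [87, -139, 0], "twist": [0, 0, 0.65]},
side rack 0.95 [0.495 0.187 0.036]
side slot3 0.88 [0.386 0.131 0.036]
scene rack 0.95 [0.486 0.17  0.036]
scene slot3 0.94 [0.576 0.222 0.036]
```

send_rows --targets '[{"dp": [4,-16,0],"twist": [0,0,0.06]},{"dp": [10,-32,0],"twist": [0,0,0.13]},{"dp": [16,-48,0],"twist": [0,0,0.19]},{"dp": [24,-63,0],"twist": [0,0,0.26]},{"dp": [32,-77,0],"twist": [0,0,0.32]},{"dp": [41,-91,0],"twist": [0,0,0.39]},{"dp": [52,-104,0],"twist": [0,0,0.45]},{"dp": [63,-117,0],"twist": [0,0,0.52]},{"dp": [74,-128,0],"twist": [0,0,0.58]},{"dp": [87,-139,0],"twist": [0,0,0.65]}]'

```text
t: 7.45
position: [0.3927, 0.3983, 0.1244]
tool_rot: [3.116, -0.394, -0.001]
wrist_force: [0.3, -1.4, 0.0]
opening: 0.0384
gripper_force: 0.4
```

```bash
python3 -c "
from h import *
go((.40,.40,.26,-15))
for n in ['side','scene']:
  c=eyes.camera(n); cv2.imwrite(f'pics/{n}2.png',c['img'])
  for k,z in [('door_handle',.15),('rack',.036),('slot0',.036),('slot1',.036),('slot2',.036),('slot3',.036),('empty_a',.036),('door_hinge',.08)]:
    for d in nets.mark_of(k,c)[:2]: print(n,k,round(d['score'],2),at_z(c,d['location'],z))"
```

```text
now [0.393 0.398 0.124] psi -14.4 tilt [-0.001 -0.   ] t 7.45 j [-1.076  0.88   0.455  1.674 -0.542  0.717 -2.169] F [ 0.338 -1.446  0.033] open 0.03840424131637153
  dp [   7   -3 -136] az 0.01
side door_handle 0.67 [0.387 0.396 0.15 ]
side rack 0.91 [0.46  0.278 0.036]
side rack 0.64 [0.549 0.258 0.036]
side slot0 0.67 [0.489 0.271 0.036]
side slot0 0.64 [0.43  0.289 0.036]
side slot1 0.67 [0.489 0.271 0.036]
side slot1 0.64 [0.43  0.289 0.036]
side slot2 0.67 [0.489 0.271 0.036]
side slot2 0.64 [0.43  0.289 0.036]
side slot3 0.67 [0.489 0.271 0.036]
side slot3 0.64 [0.43  0.289 0.036]
side empty_a 0.8 [0.543 0.256 0.036]
side door_hinge 0.66 [0.616 0.278 0.08 ]
scene door_handle 0.92 [0.391 0.393 0.15 ]
scene door_handle 0.33 [ 0.488 -0.309  0.15 ]
scene rack 0.85 [0.452 0.28  0.036]
scene rack 0.5 [0.638 0.29  0.036]
scene slot0 0.86 [0.487 0.273 0.036]
scene slot0 0.78 [0.356 0.303 0.036]
scene slot1 0.86 [0.487 0.273 0.036]
scene slot1 0.78 [0.356 0.303 0.036]
scene slot2 0.86 [0.487 0.273 0.036]
scene slot2 0.78 [0.356 0.303 0.036]
scene slot3 0.86 [0.487 0.273 0.036]
scene slot3 0.78 [0.356 0.303 0.036]
scene door_hinge 0.79 [0.626 0.286 0.08 ]
```

View pics/scene2.png

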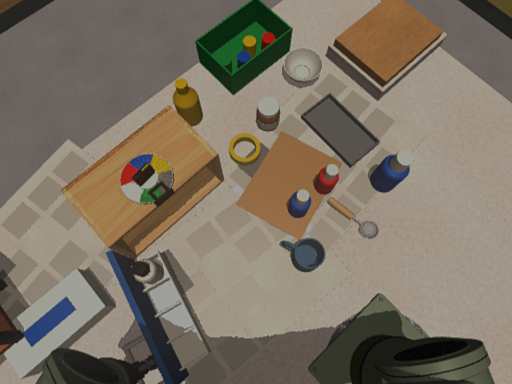

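The door is open about 1.8 rad. One black-capped empty stands in slot 0 at (148,270); the other compartments look empty.

send_rows --targets '[{"dp": [1,0,-50],"twist": [0,0,0]},{"dp": [1,0,-100],"twist": [0,0,0]},{"dp": [1,0,-146],"twist": [0,0,0]},{"dp": [1,0,-146],"twist": [0,0,0]}]'

```text
t: 8.75
position: [0.3948, 0.3987, 0.2756]
tool_rot: [-3.111, 0.39, -0.008]
wrist_force: [0.1, -0.4, -1.5]
opening: 0.0386
gripper_force: 0.0
```

```bash
python3 - <<'E'
from h import *
go((.47,.33,.27,45),(.5475,.256,.27,103))
E
```

```text
now [0.395 0.399 0.276] psi -14.3 tilt [0.006 0.005] t 8.75 j [-1.133  0.698  0.584  1.483 -0.415  1.078 -2.281] F [ 0.119 -0.351 -1.544] open 0.03855585120996228
  dp [90 48  6] az -1.035
  dp [  2 107   0] az -1.012
```

send_rows --targets '[{"dp": [90,48,6],"twist": [0,0,-1.035]},{"dp": [90,48,6],"twist": [0,0,-1.035]},{"dp": [90,48,6],"twist": [0,0,-1.035]},{"dp": [90,48,6],"twist": [0,0,-1.035]},{"dp": [90,48,6],"twist": [0,0,-1.035]},{"dp": [90,48,6],"twist": [0,0,-1.035]},{"dp": [90,48,6],"twist": [0,0,-1.035]},{"dp": [90,48,6],"twist": [0,0,-1.035]},{"dp": [90,48,6],"twist": [0,0,-1.035]}]' --hand 0.4

```text
t: 9.65
position: [0.4688, 0.3292, 0.2642]
tool_rot: [-2.905, -1.196, 0.0]
wrist_force: [0.3, 0.2, -0.1]
opening: 0.0507
gripper_force: 0.0
```

send_rows --targets '[{"dp": [2,107,0],"twist": [0,0,-1.012]},{"dp": [2,107,0],"twist": [0,0,-1.012]},{"dp": [2,107,0],"twist": [0,0,-1.012]},{"dp": [2,107,0],"twist": [0,0,-1.012]},{"dp": [2,107,0],"twist": [0,0,-1.012]},{"dp": [2,107,0],"twist": [0,0,-1.012]},{"dp": [2,107,0],"twist": [0,0,-1.012]},{"dp": [2,107,0],"twist": [0,0,-1.012]},{"dp": [2,107,0],"twist": [0,0,-1.012]}]'

```text
t: 10.55
position: [0.5458, 0.2551, 0.2642]
tool_rot: [-1.962, -2.453, 0.0]
wrist_force: [0.3, -1.8, -0.0]
opening: 0.0513
gripper_force: 0.0
```

```bash
python3 - <<'E'
from h import *
for n in ["wrist","scene","side"]:
    c=eyes.camera(n); cv2.imwrite(f"pics/{n}3.png",c["img"])
    for k,z in [("empty_a",.036),("rack",.036)]+[("slot3",.036)]:
        for d in nets.mark_of(k,c)[:4]: print(n,k,round(d["score"],2),np.round(d["location"]),at_z(c,d["location"],z,n=="wrist"))
go((.5475,.256,.128,103))
E
```

```text
wrist empty_a 0.69 [259. 157.] [0.554 0.262 0.036]
wrist empty_a 0.35 [187. 127.] [0.456 0.281 0.036]
wrist rack 0.72 [186. 127.] [0.455 0.28  0.036]
wrist slot3 0.96 [208. 136.] [0.485 0.275 0.036]
wrist slot3 0.92 [118.  94.] [0.354 0.307 0.036]
wrist slot3 0.71 [162. 116.] [0.422 0.289 0.036]
side empty_a 0.41 [107. 268.] [0.417 0.43  0.036]
side slot3 0.81 [151. 280.] [0.354 0.299 0.036]
side slot3 0.31 [312. 231.] [ 0.415 -0.226  0.036]
now [0.546 0.255 0.264] psi 103.0 tilt [0. 0.] t 11.15 j [-0.461  0.719 -0.062  1.321  0.045  1.103 -0.302] F [ 0.127  0.036 -0.79 ] open 0.05122062939949647
  dp [  1   2 136] az -0.0
```

View pics/wrist3.png

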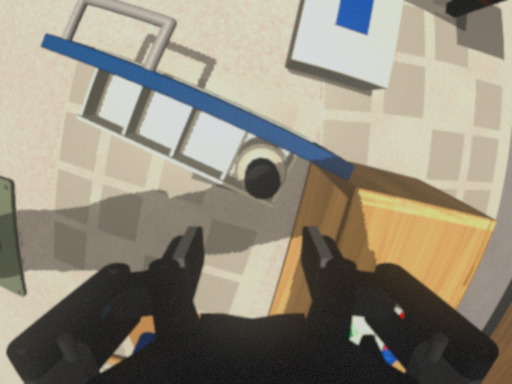

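```bash
python3 - <<'E'
from h import *
c=eyes.camera("wrist")
print(at_z(c,(262,178),.161,True),proj(c,(.5505,.2585,.161),True))
g=cv2.cvtColor(c["img"],cv2.COLOR_BGR2GRAY)[150:210,230:300]; ys,xs=np.where(g<45); print(xs.min()+230,xs.max()+230,ys.min()+150,ys.max()+150)
go((.5505,.2585,.128,103.5))
E
```

```text
[0.553 0.265 0.161] [257.526 184.631]
256 271 178 193
now [0.546 0.255 0.264] psi 103.0 tilt [-0.  0.] t 11.2 j [-0.461  0.719 -0.062  1.321  0.045  1.103 -0.301] F [0.334 0.294 0.088] open 0.05067456401593422
  dp [  2   5 136] az -0.009
```

send_rows --targets '[{"dp": [6,6,40],"twist": [0,0,0]},{"dp": [6,6,80],"twist": [0,0,0]},{"dp": [6,6,110],"twist": [0,0,0]},{"dp": [6,6,125],"twist": [0,0,0]},{"dp": [6,6,136],"twist": [0,0,0]},{"dp": [6,6,136],"twist": [0,0,0]}]'

```text
t: 11.8
position: [0.55, 0.2621, 0.1275]
tool_rot: [-1.955, -2.458, 0.002]
wrist_force: [1.1, -0.3, 0.6]
opening: 0.0512
gripper_force: 0.0
```

send_rows --targets '[{"dp": [0,0,0],"twist": [0,0,0]},{"dp": [0,0,0],"twist": [0,0,0]},{"dp": [0,0,0],"twist": [0,0,0]},{"dp": [0,0,0],"twist": [0,0,0]},{"dp": [0,0,0],"twist": [0,0,0]}]' --hand 1

```text
t: 12.3
position: [0.5508, 0.2625, 0.1293]
tool_rot: [1.955, 2.458, 0.003]
wrist_force: [0.3, 0.3, 9.0]
opening: 0.0305
gripper_force: 59.4
```

send_rows --targets '[{"dp": [0,0,-20],"twist": [0,0,0]},{"dp": [0,0,-55],"twist": [0,0,0]},{"dp": [0,0,-100],"twist": [0,0,0]},{"dp": [0,0,-145],"twist": [0,0,0]},{"dp": [0,0,-171],"twist": [0,0,0]},{"dp": [0,0,-171],"twist": [0,0,0]}]'

```text
t: 12.9
position: [0.5512, 0.2627, 0.3032]
tool_rot: [1.954, 2.457, 0.008]
wrist_force: [0.9, -0.1, -2.2]
opening: 0.0307
gripper_force: 59.6
```

```bash
python3 - <<'E'
from h import *
for n in ["scene","side"]:
    c=eyes.camera(n)
    print(n,[(round(d["score"],2),at_z(c,d["location"],.005)) for d in nets.mark_of("tray_in",c)[:1]])
    for k in ["empty_a","blue_dye","red_dye"]:
        print(k,[(round(d["score"],2),at_z(c,d["location"],.0)) for d in nets.mark_of(k,c)[:3]])
    if n=="scene": print([at_z(c,p,.022)[:2] for p in [(302,126),(332,95),(378,145),(350,164)]])
go((.5135,-.393,.30,75))
E
```

```text
scene [(0.81, array([ 0.514, -0.399,  0.005]))]
empty_a []
blue_dye [(0.77, array([ 0.325, -0.363,  0.   ])), (0.72, array([ 0.432, -0.128,  0.   ]))]
red_dye [(0.73, array([ 0.426, -0.234,  0.   ]))]
[array([ 0.595, -0.313]), array([ 0.607, -0.451]), array([ 0.405, -0.43 ]), array([ 0.419, -0.328])]
side [(0.55, array([ 0.516, -0.392,  0.005]))]
empty_a [(0.2, array([ 0.44 , -0.133,  0.   ]))]
blue_dye [(0.9, array([ 0.325, -0.365,  0.   ])), (0.8, array([ 0.442, -0.135,  0.   ])), (0.36, array([0.816, 0.145, 0.   ]))]
red_dye [(0.85, array([ 0.437, -0.231,  0.   ]))]
now [0.55  0.262 0.299] psi 103.0 tilt [-0.001 -0.   ] t 13.4 j [-0.47   0.704 -0.06   1.224  0.041  1.215 -0.303] F [ 0.171 -0.406 -0.912] open 0.030711698811878907
  dp [-630 -183   -1] az 0.489
```

send_rows --targets '[{"dp": [-20,-6,0],"twist": [0,0,0.01]},{"dp": [-60,-17,0],"twist": [0,0,0.04]},{"dp": [-105,-30,0],"twist": [0,0,0.08]},{"dp": [-150,-43,0],"twist": [0,0,0.12]},{"dp": [-195,-56,0],"twist": [0,0,0.16]},{"dp": [-240,-69,0],"twist": [0,0,0.2]},{"dp": [-285,-82,0],"twist": [0,0,0.24]},{"dp": [-315,-91,0],"twist": [0,0,0.26]},{"dp": [-315,-91,0],"twist": [0,0,0.26]}]'

```text
t: 14.3
position: [0.532, -0.0697, 0.2993]
tool_rot: [2.264, 2.176, -0.002]
wrist_force: [-0.1, 0.5, -0.7]
opening: 0.0304
gripper_force: 59.7
```

```bash
python3 - <<'E'
from h import *
go((.5145,-.394,.30,75))
E
```

```text
now [ 0.532 -0.07   0.299] psi 87.7 tilt [-0.    -0.002] t 14.3 j [ 0.075  0.574 -0.009  1.509  0.008  1.059  0.023] F [-0.143  0.515 -0.674] open 0.030415294472204278
  dp [-325   -5   -1] az 0.222
```

send_rows --targets '[{"dp": [-20,0,0],"twist": [0,0,0.01]},{"dp": [-60,-1,0],"twist": [0,0,0.04]},{"dp": [-105,-2,0],"twist": [0,0,0.08]},{"dp": [-150,-3,0],"twist": [0,0,0.11]},{"dp": [-195,-4,0],"twist": [0,0,0.14]},{"dp": [-240,-5,0],"twist": [0,0,0.17]},{"dp": [-285,-5,0],"twist": [0,0,0.2]},{"dp": [-315,-5,0],"twist": [0,0,0.22]},{"dp": [-325,-5,0],"twist": [0,0,0.22]},{"dp": [-325,-5,0],"twist": [0,0,0.22]}]'

```text
t: 15.3
position: [0.5167, -0.3903, 0.2986]
tool_rot: [-2.484, -1.922, 0.0]
wrist_force: [-0.5, -1.0, -1.2]
opening: 0.031
gripper_force: 59.7
```

```bash
python3 - <<'E'
from h import *
go((.5145,-.394,.1,75))
c=eyes.camera("wrist"); print([(round(d["score"],2),at_z(c,d["location"],.005,True)) for d in nets.mark_of("tray_in",c)[:2]])
E
```

```text
now [ 0.517 -0.39   0.299] psi 75.5 tilt [-0.001  0.   ] t 15.3 j [ 0.584  0.782  0.035  1.052 -0.026  1.309  0.362] F [-0.451 -0.969 -1.23 ] open 0.03102795440753238
  dp [ -4  -1 199] az 0.008
[(0.76, array([ 0.515, -0.394,  0.005]))]
```

send_rows --targets '[{"dp": [-4,-1,40],"twist": [0,0,0]},{"dp": [-4,-1,85],"twist": [0,0,0]},{"dp": [-4,-1,130],"twist": [0,0,0]},{"dp": [-4,-1,165],"twist": [0,0,0]},{"dp": [-4,-1,185],"twist": [0,0,0]},{"dp": [-4,-1,195],"twist": [0,0,0]},{"dp": [-4,-1,199],"twist": [0,0,0]},{"dp": [-4,-1,200],"twist": [0,0,0]},{"dp": [-4,-1,200],"twist": [0,0,0]}]'

```text
t: 16.3
position: [0.5154, -0.3934, 0.1003]
tool_rot: [2.483, 1.923, 0.001]
wrist_force: [0.5, -0.2, -0.7]
opening: 0.0307
gripper_force: 59.8
```

send_rows --targets '[{"dp": [0,0,0],"twist": [0,0,0]},{"dp": [0,0,0],"twist": [0,0,0]},{"dp": [0,0,0],"twist": [0,0,0]},{"dp": [0,0,-30],"twist": [0,0,0]},{"dp": [0,0,-80],"twist": [0,0,0]},{"dp": [0,0,-130],"twist": [0,0,0]},{"dp": [0,0,-165],"twist": [0,0,0]},{"dp": [0,0,-165],"twist": [0,0,0]}]' --hand 0.3

```text
t: 17.1
position: [0.5159, -0.3943, 0.2694]
tool_rot: [2.479, 1.919, 0.003]
wrist_force: [-0.2, -0.9, -0.8]
opening: 0.0595
gripper_force: 0.0
```

```bash
python3 - <<'E'
from h import *
for n in ["scene","side","wrist"]:
    c=eyes.camera(n)
    if n!="side": cv2.imwrite(f"pics/{n}4.png",c["img"])
    for k,z in [("empty_a",.005),("blue_dye",0),("red_dye",0)]:
        print(n,k,[(round(d["score"],2),at_z(c,d["location"],z,n=="wrist")) for d in nets.mark_of(k,c)[:3]])
go((.432,-.233,.26,75))
E
```

```text
scene empty_a [(0.64, array([ 0.52 , -0.401,  0.005]))]
scene blue_dye [(0.72, array([ 0.318, -0.367,  0.   ])), (0.69, array([ 0.428, -0.13 ,  0.   ]))]
scene red_dye [(0.85, array([ 0.427, -0.236,  0.   ])), (0.49, array([0.358, 0.312, 0.   ])), (0.23, array([ 0.683, -0.252,  0.   ]))]
side empty_a []
side blue_dye [(0.6, array([ 0.442, -0.138,  0.   ]))]
side red_dye [(0.81, array([ 0.432, -0.227,  0.   ]))]
wrist empty_a [(0.83, array([ 0.518, -0.394,  0.005]))]
wrist blue_dye [(0.75, array([ 0.322, -0.367,  0.   ])), (0.6, array([ 0.432, -0.232,  0.   ])), (0.59, array([ 0.43 , -0.134,  0.   ]))]
wrist red_dye [(0.93, array([ 0.431, -0.232,  0.   ]))]
now [ 0.515 -0.393  0.264] psi 75.5 tilt [-0.  0.] t 17.7 j [ 0.59   0.806  0.032  1.122 -0.025  1.215  0.368] F [-0.014 -0.514  0.603] open 0.05990863763152149
  dp [ 134 -120    4] az 0.009
```

View pics/wrist4.png

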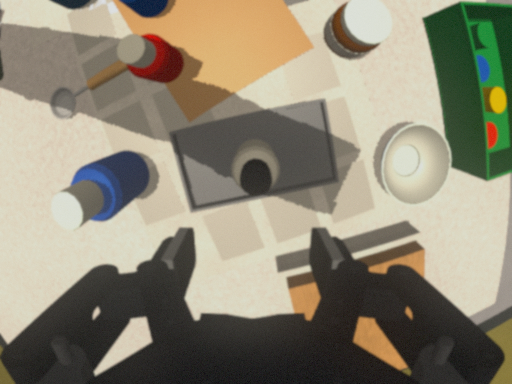

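The empty stands upright in the tray at (258,172). Next is the red bottle at about (0.431, −0.232).

send_rows --targets '[{"dp": [134,-120,4],"twist": [0,0,0]},{"dp": [134,-120,4],"twist": [0,0,0]},{"dp": [134,-120,4],"twist": [0,0,0]},{"dp": [134,-120,4],"twist": [0,0,0]},{"dp": [134,-120,4],"twist": [0,0,0]},{"dp": [134,-120,4],"twist": [0,0,0]}]' --hand 0.25

```text
t: 18.3
position: [0.4326, -0.2336, 0.2607]
tool_rot: [2.483, 1.924, 0.001]
wrist_force: [0.4, -0.9, 0.6]
opening: 0.0637
gripper_force: 0.0
```

```bash
python3 - <<'E'
from h import *
c=eyes.camera("wrist")
for k in ["blue_dye","red_dye"]:
    print(k,[(round(d["score"],2),at_z(c,d["location"],0,True)) for d in nets.mark_of(k,c)[:3]])
c=eyes.camera("side")
for k in ["blue_dye","red_dye"]:
    print(k,[(round(d["score"],2),at_z(c,d["location"],0)) for d in nets.mark_of(k,c)[:3]])
go((.431,-.232,.096,75))
E
```

```text
blue_dye [(0.94, array([ 0.433, -0.132,  0.   ])), (0.9, array([ 0.327, -0.367,  0.   ]))]
red_dye [(0.67, array([ 0.431, -0.232,  0.   ])), (0.15, array([ 0.522, -0.393,  0.   ]))]
blue_dye [(0.74, array([ 0.448, -0.139,  0.   ]))]
red_dye []
now [ 0.432 -0.234  0.26 ] psi 75.5 tilt [-0.  0.] t 18.6 j [ 0.41   0.547  0.037  1.735 -0.025  0.861  0.204] F [0.075 0.133 1.086] open 0.06444780279826198
  dp [  2  -2 164] az 0.008
```

send_rows --targets '[{"dp": [2,-2,40],"twist": [0,0,0]},{"dp": [2,-2,85],"twist": [0,0,0]},{"dp": [2,-2,125],"twist": [0,0,0]},{"dp": [2,-2,150],"twist": [0,0,0]},{"dp": [2,-2,164],"twist": [0,0,0]},{"dp": [2,-2,164],"twist": [0,0,0]}]'

```text
t: 19.2
position: [0.4302, -0.2311, 0.0947]
tool_rot: [-2.482, -1.921, 0.002]
wrist_force: [-0.5, 0.5, 0.7]
opening: 0.0639
gripper_force: 0.0
```

send_rows --targets '[{"dp": [0,0,0],"twist": [0,0,0]},{"dp": [0,0,0],"twist": [0,0,0]},{"dp": [0,0,0],"twist": [0,0,0]},{"dp": [0,0,0],"twist": [0,0,0]},{"dp": [0,0,0],"twist": [0,0,0]}]' --hand 1

```text
t: 19.7
position: [0.4315, -0.2315, 0.0973]
tool_rot: [2.483, 1.922, 0.002]
wrist_force: [0.1, 0.5, 5.9]
opening: 0.0305
gripper_force: 58.8
```

send_rows --targets '[{"dp": [0,0,-20],"twist": [0,0,0]},{"dp": [0,0,-55],"twist": [0,0,0]},{"dp": [0,0,-100],"twist": [0,0,0]},{"dp": [0,0,-145],"twist": [0,0,0]},{"dp": [0,0,-185],"twist": [0,0,0]},{"dp": [0,0,-200],"twist": [0,0,0]},{"dp": [0,0,-200],"twist": [0,0,0]}]'

```text
t: 20.4
position: [0.4312, -0.2314, 0.2985]
tool_rot: [2.481, 1.921, 0.003]
wrist_force: [0.0, 0.6, -3.0]
opening: 0.0302
gripper_force: 60.6
```

```bash
python3 - <<'E'
from h import *
c=eyes.camera("scene")
for k,z in [("rack",.036),("slot1",.036),("door_handle",.15)]:
    print(k,[(round(d["score"],2),at_z(c,d["location"],z)) for d in nets.mark_of(k,c)[:4]])
c=eyes.camera("side")
for k,z in [("rack",.036),("slot1",.036),("door_handle",.15)]:
    print(k,[(round(d["score"],2),at_z(c,d["location"],z)) for d in nets.mark_of(k,c)[:4]])
go((.487,.05,.30,90),(.487,.2735,.30,104))
E
```

```text
rack [(0.65, array([0.451, 0.277, 0.036])), (0.58, array([0.482, 0.276, 0.036]))]
slot1 [(0.88, array([0.48 , 0.276, 0.036])), (0.85, array([0.548, 0.264, 0.036])), (0.75, array([0.355, 0.304, 0.036])), (0.65, array([0.42 , 0.29 , 0.036]))]
door_handle [(0.61, array([0.39 , 0.394, 0.15 ]))]
rack [(0.55, array([0.457, 0.29 , 0.036])), (0.52, array([ 0.426, -0.133,  0.036]))]
slot1 [(0.97, array([0.424, 0.291, 0.036])), (0.87, array([0.489, 0.275, 0.036])), (0.86, array([0.546, 0.267, 0.036])), (0.6, array([0.356, 0.303, 0.036]))]
door_handle [(0.93, array([0.385, 0.402, 0.15 ])), (0.23, array([ 0.628, -0.227,  0.15 ]))]
now [ 0.431 -0.231  0.296] psi 75.5 tilt [-0.001  0.001] t 20.8 j [ 0.402  0.501  0.042  1.678 -0.025  0.964  0.2  ] F [ 0.121  1.136 -3.267] open 0.030206700150130182
  dp [286 -16  -4] az -0.253
  dp [224   0   0] az -0.244
```

```bash
python3 - <<'E'
from h import *
go((.47,.03,.30,76.5),(.485,.276,.30,77.7))
E
```

```text
now [ 0.431 -0.231  0.296] psi 75.5 tilt [-0.001  0.001] t 20.8 j [ 0.402  0.501  0.042  1.678 -0.025  0.964  0.2  ] F [ 0.121  1.136 -3.267] open 0.030206700150130182
  dp [263 -27  -4] az -0.017
  dp [243 -43   0] az -0.021
```

send_rows --targets '[{"dp": [20,-2,-4],"twist": [0,0,0]},{"dp": [55,-6,-4],"twist": [0,0,0]},{"dp": [95,-10,-4],"twist": [0,0,-0.01]},{"dp": [135,-14,-4],"twist": [0,0,-0.01]},{"dp": [175,-18,-4],"twist": [0,0,-0.01]},{"dp": [215,-22,-4],"twist": [0,0,-0.015]},{"dp": [263,-27,-4],"twist": [0,0,-0.017]}]'

```text
t: 21.5
position: [0.4705, 0.0311, 0.3002]
tool_rot: [2.469, 1.943, -0.001]
wrist_force: [0.2, 0.5, -2.6]
opening: 0.0303
gripper_force: 60.4
```

send_rows --targets '[{"dp": [40,-7,0],"twist": [0,0,0]},{"dp": [80,-14,0],"twist": [0,0,0]},{"dp": [120,-21,0],"twist": [0,0,-0.01]},{"dp": [160,-28,0],"twist": [0,0,-0.01]},{"dp": [195,-35,0],"twist": [0,0,-0.015]},{"dp": [225,-40,0],"twist": [0,0,-0.02]},{"dp": [243,-43,0],"twist": [0,0,-0.021]},{"dp": [243,-43,0],"twist": [0,0,-0.021]},{"dp": [243,-43,0],"twist": [0,0,-0.021]}]'

```text
t: 22.4
position: [0.4855, 0.2762, 0.2998]
tool_rot: [2.447, 1.97, -0.002]
wrist_force: [-0.6, -0.6, -2.3]
opening: 0.0301
gripper_force: 60.4
```

```bash
python3 - <<'E'
from h import *
c=eyes.camera("wrist"); cv2.imwrite("pics/wrist5.png",c["img"])
for k,z in [("rack",.036),("slot1",.036)]:
    print(k,[(round(d["score"],2),np.round(d["location"]),at_z(c,d["location"],z,True)) for d in nets.mark_of(k,c)[:4]])
go((.485,.276,.135,77.7))
E
```

```text
rack [(0.8, array([229., 156.]), array([0.455, 0.284, 0.036]))]
slot1 [(0.86, array([160., 151.]), array([0.36 , 0.313, 0.036])), (0.73, array([207., 156.]), array([0.425, 0.291, 0.036])), (0.61, array([304., 157.]), array([0.558, 0.261, 0.036])), (0.59, array([254., 160.]), array([0.488, 0.271, 0.036]))]
now [0.486 0.276 0.3  ] psi 77.6 tilt [ 0. -0.] t 22.55 j [-0.594  0.611  0.039  1.428 -0.025  1.103 -0.766] F [ 0.011 -0.262 -2.48 ] open 0.030430664045932854
  dp [  0  -1 165] az -0.001
```

View pics/wrist5.png

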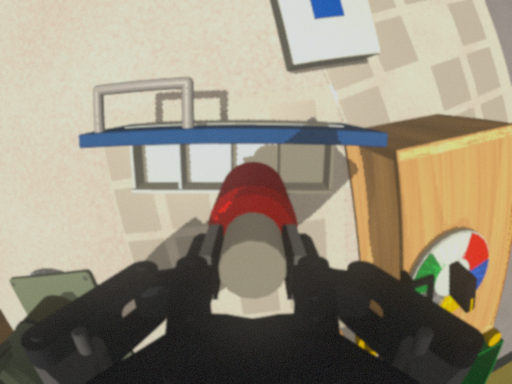

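send_rows --targets '[{"dp": [0,0,30],"twist": [0,0,0]},{"dp": [0,0,70],"twist": [0,0,0]},{"dp": [0,0,105],"twist": [0,0,0]},{"dp": [0,0,125],"twist": [0,0,0]},{"dp": [0,0,140],"twist": [0,0,0]},{"dp": [0,0,150],"twist": [0,0,0]},{"dp": [0,0,150],"twist": [0,0,0]}]'

```text
t: 23.25
position: [0.4853, 0.276, 0.1496]
tool_rot: [-2.447, -1.969, 0.002]
wrist_force: [0.1, -0.2, -2.2]
opening: 0.0301
gripper_force: 60.2
```

send_rows --targets '[{"dp": [0,0,6],"twist": [0,0,0]},{"dp": [0,0,12],"twist": [0,0,0]},{"dp": [0,0,15],"twist": [0,0,0]},{"dp": [0,0,15],"twist": [0,0,0]}]'

```text
t: 23.65
position: [0.4854, 0.2765, 0.1351]
tool_rot: [-2.447, -1.97, 0.001]
wrist_force: [0.0, 0.4, -2.2]
opening: 0.0305
gripper_force: 60.2
```

Bottle in, no contact forces. Release and go back up.

send_rows --targets '[{"dp": [0,0,1],"twist": [0,0,0]},{"dp": [0,0,1],"twist": [0,0,0]},{"dp": [0,0,1],"twist": [0,0,0]},{"dp": [0,0,-20],"twist": [0,0,0]},{"dp": [0,0,-60],"twist": [0,0,0]},{"dp": [0,0,-110],"twist": [0,0,0]},{"dp": [0,0,-145],"twist": [0,0,0]},{"dp": [0,0,-145],"twist": [0,0,0]}]' --hand 0.4

```text
t: 24.45
position: [0.4867, 0.2771, 0.2849]
tool_rot: [2.446, 1.97, 0.011]
wrist_force: [-0.3, -0.8, -0.8]
opening: 0.051
gripper_force: 0.0
```

```bash
python3 - <<'E'
from h import *
for n in ["wrist","scene","side"]:
    c=eyes.camera(n)
    if n=="scene": cv2.imwrite("pics/scene6.png",c["img"])
    for k,z in [("red_dye",.036),("blue_dye",0),("slot3",.036)]:
        print(n,k,[(round(d["score"],2),at_z(c,d["location"],z,n=="wrist")) for d in nets.mark_of(k,c)[:4]])
go((.47,.03,.28,76.5),(.433,-.134,.26,75.5))
E
```

```text
wrist red_dye [(0.91, array([0.482, 0.281, 0.036])), (0.2, array([0.555, 0.258, 0.036]))]
wrist blue_dye []
wrist slot3 [(0.78, array([0.553, 0.262, 0.036])), (0.75, array([0.357, 0.305, 0.036])), (0.63, array([0.488, 0.273, 0.036])), (0.57, array([0.423, 0.288, 0.036]))]
scene red_dye []
scene blue_dye [(0.77, array([ 0.328, -0.375,  0.   ])), (0.57, array([ 0.427, -0.137,  0.   ]))]
scene slot3 []
side red_dye []
side blue_dye [(0.79, array([ 0.323, -0.367,  0.   ])), (0.68, array([ 0.444, -0.132,  0.   ]))]
side slot3 [(0.57, array([0.545, 0.262, 0.036])), (0.53, array([ 0.434, -0.132,  0.036]))]
now [0.485 0.277 0.28 ] psi 77.7 tilt [-0. -0.] t 25.05 j [-0.594  0.63   0.037  1.465 -0.026  1.047 -0.766] F [ 0.381 -0.807 -0.78 ] open 0.051446296187536246
  dp [-244   37    0] az 0.021
  dp [-168    2   20] az 0.017
```

View pics/scene6.png

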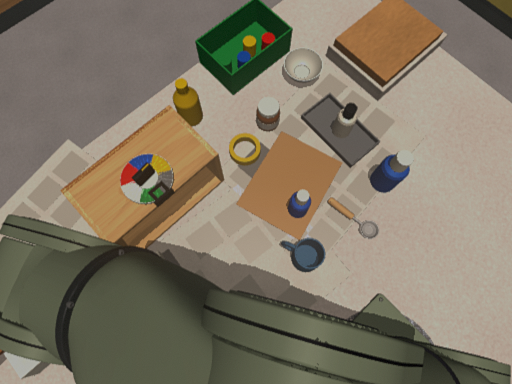

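The empty stands in the tray (347,120) and the blue bottle is still at (300,203). Fetching blue.

send_rows --targets '[{"dp": [-244,37,0],"twist": [0,0,0.02]},{"dp": [-244,37,0],"twist": [0,0,0.02]},{"dp": [-244,37,0],"twist": [0,0,0.02]},{"dp": [-244,37,0],"twist": [0,0,0.02]},{"dp": [-244,37,0],"twist": [0,0,0.02]},{"dp": [-244,37,0],"twist": [0,0,0.02]}]' --hand 0.25

```text
t: 25.65
position: [0.4692, 0.0243, 0.2806]
tool_rot: [2.473, 1.935, -0.002]
wrist_force: [-0.4, 1.9, -0.5]
opening: 0.0637
gripper_force: 0.0
```

send_rows --targets '[{"dp": [-168,2,20],"twist": [0,0,0.02]},{"dp": [-168,2,20],"twist": [0,0,0.02]},{"dp": [-168,2,20],"twist": [0,0,0.02]},{"dp": [-168,2,20],"twist": [0,0,0.02]},{"dp": [-168,2,20],"twist": [0,0,0.02]},{"dp": [-168,2,20],"twist": [0,0,0.02]}]'

```text
t: 26.25
position: [0.4327, -0.1331, 0.2603]
tool_rot: [-2.486, -1.921, -0.001]
wrist_force: [0.2, -0.6, 0.2]
opening: 0.0639
gripper_force: 0.0
```

```bash
python3 - <<'E'
from h import *
c=eyes.camera("wrist")
print([(round(d["score"],2),at_z(c,d["location"],0,True)) for d in nets.mark_of("blue_dye",c)[:3]])
c=eyes.camera("side")
for k,z in [("red_dye",.036),("slot3",.036),("door_handle",.15)]:
    print(k,[(round(d["score"],2),at_z(c,d["location"],z)) for d in nets.mark_of(k,c)[:4]])
go((.433,-.134,.096,75.5))
E
```

```text
[(0.84, array([ 0.334, -0.364,  0.   ]))]
red_dye [(0.86, array([0.481, 0.272, 0.036]))]
slot3 [(0.91, array([0.548, 0.263, 0.036])), (0.88, array([0.489, 0.278, 0.036])), (0.86, array([0.352, 0.298, 0.036])), (0.64, array([0.418, 0.29 , 0.036]))]
door_handle [(0.97, array([0.389, 0.407, 0.15 ]))]
now [ 0.433 -0.133  0.26 ] psi 75.5 tilt [0. 0.] t 26.55 j [ 0.219  0.489  0.014  1.859 -0.009  0.793 -0.016] F [-0.303 -0.31  -0.831] open 0.0639136037241176
  dp [ -1   1 164] az -0.001
```

```bash
python3 - <<'E'
from h import *
c=eyes.camera("wrist"); cv2.imwrite("pics/wrist7.png",c["img"]); print(proj(c,(.433,-.134,.125),True))
print([(round(d["score"],2),d["location"],at_z(c,d["location"],0,True)) for d in nets.mark_of("blue_dye",c)[:3]])
E
```

```text
[251.819 179.725]
[(0.94, [229.1, 308.5], array([ 0.332, -0.371,  0.   ])), (0.75, [251.1, 157.6], array([ 0.432, -0.133,  0.   ]))]
```

View pics/wrist7.png

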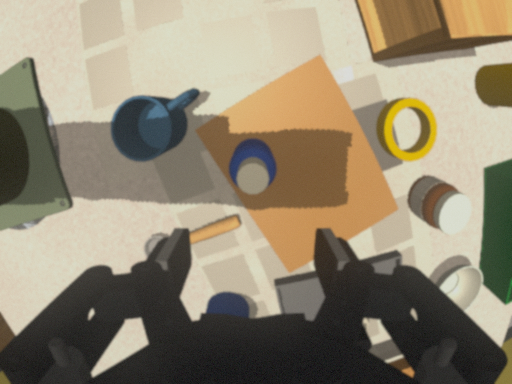

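Small blue is under the gripper at (252,165), as expected. Grasping it.

send_rows --targets '[{"dp": [-1,1,40],"twist": [0,0,0]},{"dp": [-1,1,85],"twist": [0,0,0]},{"dp": [-1,1,125],"twist": [0,0,0]},{"dp": [-1,1,150],"twist": [0,0,0]},{"dp": [-1,1,164],"twist": [0,0,0]},{"dp": [-1,1,164],"twist": [0,0,0]}]'

```text
t: 27.25
position: [0.4325, -0.1345, 0.0949]
tool_rot: [-2.484, -1.92, 0.002]
wrist_force: [0.0, -0.6, -0.0]
opening: 0.0641
gripper_force: 0.0
```

send_rows --targets '[{"dp": [0,0,0],"twist": [0,0,0]},{"dp": [0,0,0],"twist": [0,0,0]},{"dp": [0,0,0],"twist": [0,0,0]},{"dp": [0,0,0],"twist": [0,0,0]},{"dp": [0,0,0],"twist": [0,0,0]}]' --hand 1

```text
t: 27.75
position: [0.4334, -0.1349, 0.0974]
tool_rot: [2.485, 1.92, 0.001]
wrist_force: [-2.0, 0.6, 11.2]
opening: 0.0301
gripper_force: 58.4
```

send_rows --targets '[{"dp": [0,0,-20],"twist": [0,0,0]},{"dp": [0,0,-55],"twist": [0,0,0]},{"dp": [0,0,-100],"twist": [0,0,0]},{"dp": [0,0,-145],"twist": [0,0,0]},{"dp": [0,0,-185],"twist": [0,0,0]},{"dp": [0,0,-204],"twist": [0,0,0]},{"dp": [0,0,-204],"twist": [0,0,0]}]'

```text
t: 28.45
position: [0.4337, -0.135, 0.303]
tool_rot: [2.483, 1.919, 0.005]
wrist_force: [0.5, -0.7, -4.1]
opening: 0.0303
gripper_force: 60.6
```

```bash
python3 - <<'E'
from h import *
go((.43,.1,.30,77),(.356,.3035,.30,77.7))
E
```

```text
now [ 0.434 -0.135  0.303] psi 75.4 tilt [ 0.005 -0.001] t 28.45 j [ 0.22   0.435  0.018  1.778 -0.01   0.924 -0.013] F [ 0.493 -0.736 -4.054] open 0.030252038325818794
  dp [226 -63   3] az -0.028
  dp [ 182 -118    0] az -0.012
```

send_rows --targets '[{"dp": [18,-5,3],"twist": [0,0,0]},{"dp": [55,-15,3],"twist": [0,0,-0.01]},{"dp": [95,-26,3],"twist": [0,0,-0.01]},{"dp": [135,-38,3],"twist": [0,0,-0.02]},{"dp": [180,-50,3],"twist": [0,0,-0.02]},{"dp": [226,-63,3],"twist": [0,0,-0.028]}]'

```text
t: 29.05
position: [0.4285, 0.1013, 0.2967]
tool_rot: [-2.459, -1.955, 0.001]
wrist_force: [1.8, 0.4, -2.2]
opening: 0.0304
gripper_force: 60.3
```

send_rows --targets '[{"dp": [36,-23,0],"twist": [0,0,0]},{"dp": [72,-46,0],"twist": [0,0,0]},{"dp": [108,-70,0],"twist": [0,0,-0.01]},{"dp": [140,-92,0],"twist": [0,0,-0.012]},{"dp": [168,-108,0],"twist": [0,0,-0.012]},{"dp": [182,-118,0],"twist": [0,0,-0.012]},{"dp": [182,-118,0],"twist": [0,0,-0.012]},{"dp": [182,-118,0],"twist": [0,0,-0.012]}]'

```text
t: 29.85
position: [0.355, 0.3032, 0.2967]
tool_rot: [2.446, 1.97, -0.002]
wrist_force: [0.4, -0.1, -2.6]
opening: 0.0303
gripper_force: 60.3
```

```bash
python3 - <<'E'
from h import *
c=eyes.camera("wrist")
for k,z in [("red_dye",.036),("slot1",.036)]:
    print(k,[(round(d["score"],2),np.round(d["location"]),at_z(c,d["location"],z,True)) for d in nets.mark_of(k,c)[:4]])
go((.356,.3035,.15,77.7))
E
```

```text
red_dye [(0.62, array([344., 158.]), array([0.483, 0.275, 0.036]))]
slot1 [(0.86, array([302., 157.]), array([0.423, 0.288, 0.036])), (0.67, array([346., 155.]), array([0.487, 0.278, 0.036])), (0.62, array([388., 160.]), array([0.551, 0.259, 0.036])), (0.61, array([253., 153.]), array([0.358, 0.308, 0.036]))]
now [0.356 0.303 0.297] psi 77.6 tilt [-0. -0.] t 30.0 j [-0.767  0.464 -0.011  1.745  0.006  0.934 -0.997] F [-1.026 -0.187 -3.083] open 0.030283096063641903
  dp [  1   0 147] az -0.002
```

send_rows --targets '[{"dp": [1,0,30],"twist": [0,0,0]},{"dp": [1,0,70],"twist": [0,0,0]},{"dp": [1,0,105],"twist": [0,0,0]},{"dp": [1,0,125],"twist": [0,0,0]},{"dp": [1,0,140],"twist": [0,0,0]},{"dp": [1,0,147],"twist": [0,0,0]},{"dp": [1,0,147],"twist": [0,0,0]}]'

```text
t: 30.7
position: [0.3559, 0.304, 0.1498]
tool_rot: [2.448, 1.969, -0.001]
wrist_force: [3.4, 0.1, -3.4]
opening: 0.0304
gripper_force: 77.7
```

send_rows --targets '[{"dp": [0,0,6],"twist": [0,0,0]},{"dp": [0,0,12],"twist": [0,0,0]},{"dp": [0,0,15],"twist": [0,0,0]},{"dp": [0,0,15],"twist": [0,0,0]}]'

```text
t: 31.1
position: [0.3558, 0.3045, 0.1349]
tool_rot: [2.447, 1.97, 0.001]
wrist_force: [5.3, -0.4, -5.9]
opening: 0.03
gripper_force: 77.2
```

send_rows --targets '[{"dp": [0,2,1],"twist": [0,0,0]},{"dp": [0,3,1],"twist": [0,0,0]},{"dp": [0,3,1],"twist": [0,0,0]}]'

```text
t: 31.4
position: [0.3582, 0.3039, 0.1342]
tool_rot: [-2.447, -1.97, 0.001]
wrist_force: [0.8, -1.0, -3.6]
opening: 0.0303
gripper_force: 77.9
```

send_rows --targets '[{"dp": [0,0,0],"twist": [0,0,0]},{"dp": [0,0,0],"twist": [0,0,0]},{"dp": [0,0,0],"twist": [0,0,0]},{"dp": [0,0,-20],"twist": [0,0,0]},{"dp": [0,0,-60],"twist": [0,0,0]},{"dp": [0,0,-110],"twist": [0,0,0]},{"dp": [0,0,-145],"twist": [0,0,0]},{"dp": [0,0,-145],"twist": [0,0,0]}]' --hand 0.4

```text
t: 32.2
position: [0.3592, 0.3048, 0.2832]
tool_rot: [-2.447, -1.97, -0.01]
wrist_force: [0.3, -0.5, -0.5]
opening: 0.0517
gripper_force: 0.0
```

```bash
python3 - <<'E'
from h import *
c=eyes.camera("wrist"); cv2.imwrite("pics/wrist8.png",c["img"])
for k,z in [("red_dye",.036),("blue_dye",.036),("door_handle",.15),("slot1",.036)]:
    print(k,[(round(d["score"],2),np.round(d["location"]),at_z(c,d["location"],z,True)) for d in nets.mark_of(k,c)[:4]])
go((.39,.398,.28,-15))
E
```

```text
red_dye [(0.59, array([344., 157.]), array([0.486, 0.283, 0.036]))]
blue_dye [(0.86, array([250., 151.]), array([0.361, 0.316, 0.036]))]
door_handle [(0.71, array([271.,  63.]), array([0.401, 0.408, 0.15 ]))]
slot1 [(0.9, array([298., 152.]), array([0.423, 0.302, 0.036])), (0.82, array([246., 144.]), array([0.357, 0.327, 0.036])), (0.79, array([391., 160.]), array([0.556, 0.264, 0.036]))]
now [0.358 0.304 0.278] psi 77.7 tilt [-0.001 -0.001] t 32.45 j [-0.763  0.491 -0.014  1.771  0.009  0.882 -0.996] F [-0.455 -0.259 -0.575] open 0.05106633976869918
  dp [99 11 -2] az 1.618
```

View pics/wrist8.png

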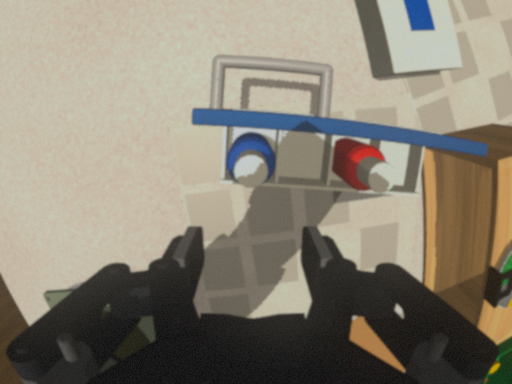

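Both dyes stand in the rack: blue at (250,160) and red at (360,165). Back to the handle.

```bash
python3 - <<'E'
from h import *
go((.38,.355,.28,31),(.395,.403,.28,-15.2))
E
```

```text
now [0.358 0.304 0.278] psi 77.7 tilt [-0.001 -0.001] t 32.45 j [-0.763  0.491 -0.014  1.771  0.009  0.882 -0.996] F [-0.455 -0.259 -0.575] open 0.05106633976869918
  dp [55 10 -2] az 0.815
  dp [ 38 -33   0] az 0.806
```

send_rows --targets '[{"dp": [55,10,-2],"twist": [0,0,0.815]},{"dp": [55,10,-2],"twist": [0,0,0.815]},{"dp": [55,10,-2],"twist": [0,0,0.815]},{"dp": [55,10,-2],"twist": [0,0,0.815]},{"dp": [55,10,-2],"twist": [0,0,0.815]},{"dp": [55,10,-2],"twist": [0,0,0.815]},{"dp": [55,10,-2],"twist": [0,0,0.815]},{"dp": [55,10,-2],"twist": [0,0,0.815]}]' --hand 0.5

```text
t: 33.25
position: [0.3797, 0.3555, 0.2808]
tool_rot: [3.026, 0.843, -0.001]
wrist_force: [-0.2, -0.6, 0.7]
opening: 0.0428
gripper_force: 0.0
```

send_rows --targets '[{"dp": [38,-33,0],"twist": [0,0,0.806]},{"dp": [38,-33,0],"twist": [0,0,0.806]},{"dp": [38,-33,0],"twist": [0,0,0.806]},{"dp": [38,-33,0],"twist": [0,0,0.806]},{"dp": [38,-33,0],"twist": [0,0,0.806]},{"dp": [38,-33,0],"twist": [0,0,0.806]},{"dp": [38,-33,0],"twist": [0,0,0.806]},{"dp": [38,-33,0],"twist": [0,0,0.806]}]'

```text
t: 34.05
position: [0.3954, 0.4033, 0.2811]
tool_rot: [3.114, -0.41, -0.0]
wrist_force: [1.0, 0.5, 0.7]
opening: 0.0428
gripper_force: 0.0
```

```bash
python3 - <<'E'
from h import *
for n in ["wrist","scene","side"]:
    c=eyes.camera(n)
    for k,z in [("door_handle",.15)]:
        print(n,k,[(round(d["score"],2),np.round(d["location"]),at_z(c,d["location"],z,n=="wrist")) for d in nets.mark_of(k,c)[:4]])
go((.395,.403,.125,-15.2))
E
```

```text
wrist door_handle [(0.76, array([245., 172.]), array([0.405, 0.408, 0.15 ])), (0.39, array([320., 167.]), array([0.392, 0.338, 0.15 ]))]
scene door_handle [(0.8, array([129., 373.]), array([0.397, 0.405, 0.15 ]))]
side door_handle [(0.77, array([102., 267.]), array([0.398, 0.41 , 0.15 ]))]
now [0.396 0.403 0.281] psi -15.2 tilt [-0.  0.] t 34.35 j [-1.086  0.682  0.479  1.448 -0.333  1.093 -2.381] F [-0.246  0.163 -0.862] open 0.042833662814182896
  dp [  0   0 156] az 0.001
```

send_rows --targets '[{"dp": [3,-5,30],"twist": [0,0,0.025]},{"dp": [3,-5,70],"twist": [0,0,0.025]},{"dp": [3,-5,110],"twist": [0,0,0.025]},{"dp": [3,-5,140],"twist": [0,0,0.025]},{"dp": [3,-5,155],"twist": [0,0,0.025]},{"dp": [3,-5,155],"twist": [0,0,0.025]}]'

```text
t: 34.95
position: [0.3991, 0.4069, 0.1247]
tool_rot: [3.106, -0.454, -0.003]
wrist_force: [0.4, -0.4, 1.3]
opening: 0.0426
gripper_force: 0.0
```

send_rows --targets '[{"dp": [0,0,0],"twist": [0,0,0]},{"dp": [0,0,0],"twist": [0,0,0]},{"dp": [0,0,0],"twist": [0,0,0]}]' --hand 0.72

```text
t: 35.25
position: [0.3999, 0.4078, 0.1273]
tool_rot: [-3.107, 0.454, -0.001]
wrist_force: [0.5, 0.5, 0.1]
opening: 0.0242
gripper_force: 0.0
```

```bash
python3 arc.py 0 1.88 1.3 10
```

```text
[0.4   0.408 0.127] -16.61534297435251 [-1.04   0.875  0.382  1.629 -0.447  0.725 -2.305] [0.502 0.547 0.108]
{"dp": [-5, 17, 0], "twist": [0, 0, -0.07]},
{"dp": [-7, 32, 0], "twist": [0, 0, -0.13]},
{"dp": [-9, 47, 0], "twist": [0, 0, -0.18]},
{"dp": [-9, 62, 0], "twist": [0, 0, -0.24]},
{"dp": [-8, 77, 0], "twist": [0, 0, -0.30]},
{"dp": [-7, 91, 0], "twist": [0, 0, -0.36]},
{"dp": [-5, 106, 0], "twist": [0, 0, -0.42]},
{"dp": [-2, 121, 0], "twist": [0, 0, -0.47]},
{"dp": [2, 135, 0], "twist": [0, 0, -0.53]},
{"dp": [7, 149, 0], "twist": [0, 0, -0.59]},
```

send_rows --targets '[{"dp": [-3,10,1],"twist": [0,0,-0.05]},{"dp": [-6,26,1],"twist": [0,0,-0.1]},{"dp": [-8,44,1],"twist": [0,0,-0.17]},{"dp": [-9,62,1],"twist": [0,0,-0.24]},{"dp": [-8,77,1],"twist": [0,0,-0.3]},{"dp": [-7,91,1],"twist": [0,0,-0.36]},{"dp": [-5,106,1],"twist": [0,0,-0.42]},{"dp": [-2,121,1],"twist": [0,0,-0.47]},{"dp": [2,135,1],"twist": [0,0,-0.53]},{"dp": [7,149,1],"twist": [0,0,-0.59]}]'

```text
t: 36.25
position: [0.3638, 0.2625, 0.1259]
tool_rot: [-3.105, -0.473, -0.001]
wrist_force: [-0.5, 1.1, -0.0]
opening: 0.0241
gripper_force: 0.4
```

```bash
python3 arc.py 0 1.3 .7 10
```

```text
[0.364 0.262 0.126] 17.339712126830158 [-0.77   0.724  0.129  2.057 -0.237  0.372 -1.72 ] [-0.513  1.147 -0.013]
{"dp": [-3, 15, 0], "twist": [0, 0, -0.06]},
{"dp": [-5, 30, 0], "twist": [0, 0, -0.12]},
{"dp": [-7, 45, 0], "twist": [0, 0, -0.18]},
{"dp": [-7, 61, 0], "twist": [0, 0, -0.24]},
{"dp": [-6, 76, 0], "twist": [0, 0, -0.30]},
{"dp": [-5, 92, 0], "twist": [0, 0, -0.36]},
{"dp": [-3, 107, 0], "twist": [0, 0, -0.42]},
{"dp": [1, 122, 0], "twist": [0, 0, -0.48]},
{"dp": [5, 137, 0], "twist": [0, 0, -0.54]},
{"dp": [10, 151, 0], "twist": [0, 0, -0.60]},
```

send_rows --targets '[{"dp": [-3,15,0],"twist": [0,0,-0.06]},{"dp": [-5,30,0],"twist": [0,0,-0.12]},{"dp": [-7,45,0],"twist": [0,0,-0.18]},{"dp": [-7,61,0],"twist": [0,0,-0.24]},{"dp": [-6,76,0],"twist": [0,0,-0.3]},{"dp": [-5,92,0],"twist": [0,0,-0.36]},{"dp": [-3,107,0],"twist": [0,0,-0.42]},{"dp": [1,122,0],"twist": [0,0,-0.48]},{"dp": [5,137,0],"twist": [0,0,-0.54]},{"dp": [10,151,0],"twist": [0,0,-0.6]}]'

```text
t: 37.25
position: [0.4183, 0.1207, 0.1258]
tool_rot: [2.827, 1.369, 0.001]
wrist_force: [-1.0, 0.5, 0.1]
opening: 0.0238
gripper_force: 0.6
```

```bash
python3 arc.py 0 .7 .15 10
```

```text
[0.418 0.121 0.126] 51.686542672978085 [-0.318  0.707 -0.064  2.098  0.126  0.34  -1.154] [-0.983  0.511  0.05 ]
{"dp": [-3, 14, 0], "twist": [0, 0, -0.05]},
{"dp": [-5, 28, 0], "twist": [0, 0, -0.11]},
{"dp": [-7, 42, 0], "twist": [0, 0, -0.16]},
{"dp": [-7, 56, 0], "twist": [0, 0, -0.22]},
{"dp": [-7, 70, 0], "twist": [0, 0, -0.27]},
{"dp": [-6, 84, 0], "twist": [0, 0, -0.33]},
{"dp": [-4, 98, 0], "twist": [0, 0, -0.38]},
{"dp": [-2, 112, 0], "twist": [0, 0, -0.44]},
{"dp": [1, 126, 0], "twist": [0, 0, -0.49]},
{"dp": [5, 139, 0], "twist": [0, 0, -0.55]},
```

send_rows --targets '[{"dp": [-3,14,0],"twist": [0,0,-0.05]},{"dp": [-5,28,0],"twist": [0,0,-0.11]},{"dp": [-7,42,0],"twist": [0,0,-0.16]},{"dp": [-7,56,0],"twist": [0,0,-0.22]},{"dp": [-7,70,0],"twist": [0,0,-0.27]},{"dp": [-6,84,0],"twist": [0,0,-0.33]},{"dp": [-4,98,0],"twist": [0,0,-0.38]},{"dp": [-2,112,0],"twist": [0,0,-0.44]},{"dp": [1,126,0],"twist": [0,0,-0.49]},{"dp": [5,139,0],"twist": [0,0,-0.55]}]'

```text
t: 38.25
position: [0.5305, 0.0381, 0.1259]
tool_rot: [2.349, 2.084, -0.0]
wrist_force: [-0.2, 0.1, -0.5]
opening: 0.0238
gripper_force: 0.6
```

```bash
python3 arc.py 0 .15 -.02 6
```

```text
[0.53  0.038 0.126] 83.15538904622757 [ 0.022  0.805 -0.289  1.762  0.359  0.627 -0.595] [-0.153  0.082 -0.455]
{"dp": [-1, 8, 0], "twist": [0, 0, -0.03]},
{"dp": [-3, 15, 0], "twist": [0, 0, -0.06]},
{"dp": [-4, 22, 0], "twist": [0, 0, -0.08]},
{"dp": [-5, 29, 0], "twist": [0, 0, -0.11]},
{"dp": [-6, 36, 0], "twist": [0, 0, -0.14]},
{"dp": [-6, 44, 0], "twist": [0, 0, -0.17]},
```

send_rows --targets '[{"dp": [-1,8,0],"twist": [0,0,-0.03]},{"dp": [-3,15,0],"twist": [0,0,-0.06]},{"dp": [-4,22,0],"twist": [0,0,-0.08]},{"dp": [-5,29,0],"twist": [0,0,-0.11]},{"dp": [-6,36,0],"twist": [0,0,-0.14]},{"dp": [-6,40,0],"twist": [0,0,-0.15]},{"dp": [-6,42,0],"twist": [0,0,-0.15]},{"dp": [-6,42,0],"twist": [0,0,-0.15]}]'

```text
t: 39.05
position: [0.5709, 0.0279, 0.1254]
tool_rot: [2.19, 2.253, 0.0]
wrist_force: [-0.2, 0.5, -0.7]
opening: 0.0238
gripper_force: 0.0
```

send_rows --targets '[{"dp": [0,1,0],"twist": [0,0,0]},{"dp": [0,2,0],"twist": [0,0,0]},{"dp": [0,2,0],"twist": [0,0,0]}]'

```text
t: 39.35
position: [0.5728, 0.028, 0.1253]
tool_rot: [-2.189, -2.253, -0.0]
wrist_force: [-0.5, -0.0, -0.1]
opening: 0.0239
gripper_force: 0.0
```

send_rows --targets '[{"dp": [0,1,0],"twist": [0,0,0]},{"dp": [0,2,0],"twist": [0,0,0]},{"dp": [0,2,0],"twist": [0,0,0]}]'

```text
t: 39.65
position: [0.5749, 0.028, 0.1253]
tool_rot: [-2.189, -2.253, -0.0]
wrist_force: [-0.6, 0.2, 0.1]
opening: 0.024
gripper_force: 0.0
```

send_rows --targets '[{"dp": [0,1,0],"twist": [0,0,0]},{"dp": [0,1,0],"twist": [0,0,0]},{"dp": [0,1,0],"twist": [0,0,0]}]'

```text
t: 39.95
position: [0.5759, 0.0281, 0.1253]
tool_rot: [-2.189, -2.253, -0.0]
wrist_force: [1.0, -0.3, 0.2]
opening: 0.0237
gripper_force: 0.0
```

send_rows --targets '[{"dp": [0,1,0],"twist": [0,0,0]},{"dp": [0,1,0],"twist": [0,0,0]},{"dp": [0,1,0],"twist": [0,0,0]}]'

```text
t: 40.25
position: [0.5764, 0.0281, 0.1252]
tool_rot: [-2.188, -2.253, 0.001]
wrist_force: [-4.7, -1.1, 1.8]
opening: 0.0236
gripper_force: 2.6
```

```bash
python3 - <<'E'
from h import *
go((.568,.0275,.25,91.7))
for n in ["scene","side"]:
    c=eyes.camera(n)
    print(n,[(round(d["score"],2),np.round(d["location"]),at_z(c,d["location"],.15)) for d in nets.mark_of("door_handle",c)[:4]])
E
```

```text
now [0.576 0.028 0.125] psi 91.7 tilt [-0.001 -0.   ] t 40.25 j [ 0.072  0.865 -0.352  1.592  0.392  0.756 -0.425] F [-4.715 -1.122  1.828] open 0.023618043313227942
  dp [   0   -8 -125] az -0.001
scene [(0.8, array([212., 198.]), array([0.567, 0.037, 0.15 ]))]
side [(0.66, array([221., 190.]), array([0.567, 0.037, 0.15 ]))]
```

The finger met the bar with 4.7 N against the stop, so the door is shut. Back off, lift, and go look at the wheel.

send_rows --targets '[{"dp": [0,-5,0],"twist": [0,0,0]},{"dp": [0,-6,0],"twist": [0,0,0]},{"dp": [0,-6,-40],"twist": [0,0,0]},{"dp": [0,-6,-90],"twist": [0,0,0]},{"dp": [0,-6,-140],"twist": [0,0,0]},{"dp": [0,-6,-170],"twist": [0,0,0]},{"dp": [0,-6,-170],"twist": [0,0,0]}]'

```text
t: 41.15
position: [0.572, 0.0282, 0.2993]
tool_rot: [2.186, 2.25, 0.008]
wrist_force: [0.6, 0.1, -0.5]
opening: 0.0239
gripper_force: 0.0
```

```bash
python3 - <<'E'
from h import *
go((.66,.10,.295,91.7))
E
```

```text
now [0.572 0.028 0.299] psi 91.6 tilt [0.007 0.001] t 41.15 j [ 0.107  0.654 -0.429  1.375  0.28   1.166 -0.324] F [ 0.611  0.108 -0.479] open 0.023938012722761446
  dp [69 90  4] az -0.001
```

send_rows --targets '[{"dp": [69,90,2],"twist": [0,0,0]},{"dp": [69,90,2],"twist": [0,0,0]},{"dp": [69,90,2],"twist": [0,0,0]},{"dp": [69,90,2],"twist": [0,0,0]},{"dp": [69,90,2],"twist": [0,0,0]}]' --hand 0.4

```text
t: 41.65
position: [0.6586, 0.0993, 0.2925]
tool_rot: [-2.189, -2.253, 0.001]
wrist_force: [-0.3, -0.3, 0.0]
opening: 0.0513
gripper_force: 0.0
```

```bash
python3 - <<'E'
from h import *
c=eyes.camera("wrist"); cv2.imwrite("pics/wrist9.png",c["img"])
for k,z in [("wheel_grip",.227),("door_hinge",.08),("door_handle",.15)]:
    print(k,[(round(d["score"],2),np.round(d["location"]),at_z(c,d["location"],z,True)) for d in nets.mark_of(k,c)[:2]])
for n in ["scene","side"]:
    c=eyes.camera(n)
    print(n,[(round(d["score"],2),at_z(c,d["location"],.15)) for d in nets.mark_of("door_handle",c)[:1]])
go((.693,.122,.30,90))
E
```

```text
wheel_grip [(0.67, array([298., 171.]), array([0.692, 0.123, 0.227]))]
door_hinge []
door_handle [(0.58, array([168., 236.]), array([0.57 , 0.031, 0.15 ]))]
scene [(0.71, array([0.569, 0.035, 0.15 ]))]
side []
now [0.659 0.099 0.294] psi 91.6 tilt [0. 0.] t 42.05 j [-0.056  0.839 -0.4    0.962  0.299  1.39  -0.358] F [ 0.269 -0.058  1.165] open 0.05114626664504286
  dp [22 35 -6] az 0.029
```

View pics/wrist9.png

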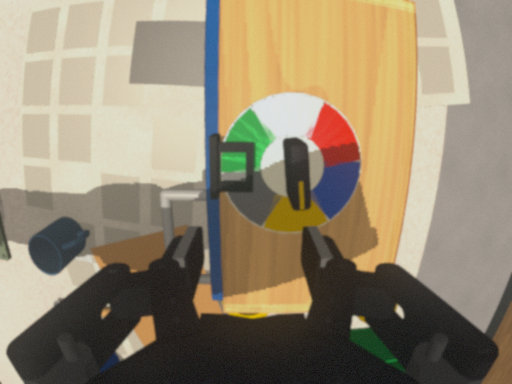

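```bash
python3 - <<'E'
from h import *
c=eyes.camera("wrist"); im=c["img"]
C=np.array([.692,.1225]); hsv=cv2.cvtColor(im,cv2.COLOR_BGR2HSV)
m={"y":((22,150,80),(34,255,255)),"r":((0,150,120),(8,255,255)),"b":((105,150,50),(125,255,255)),"g":((50,120,60),(80,255,255))}
for k,(lo,hi) in m.items():
    M=cv2.inRange(hsv,lo,hi); ys,xs=np.nonzero(M); 
    P=np.array([at_z(c,(x,y),.195,True)[:2] for x,y in zip(xs,ys)])-C
    r=np.hypot(*P.T); P=P[(r<.06)&(r>.034)]; a=P/np.hypot(*P.T)[:,None]; q=a.mean(0); print(k,len(P),np.degrees(np.arctan2(q[1],q[0])))
a=at_z(c,(293,142),.237,True);b=at_z(c,(299,207),.237,True);print(a,b,np.degrees(np.arctan2(*(b-a)[1::-1])))
E
```

```text
y 1284 -84.3738585833861
r 1472 34.80659161736729
b 8 -45.35423492396916
g 1191 158.07617012111837
[0.686 0.145 0.237] [0.693 0.098 0.237] -81.10449622517878
```

```bash
python3 - <<'E'
from h import *
go((.693,.1225,.29,95.5),(.693,.1225,.213,95.5))
E
```

```text
now [0.659 0.099 0.293] psi 91.6 tilt [0. 0.] t 42.1 j [-0.056  0.839 -0.4    0.962  0.299  1.39  -0.358] F [ 0.714 -0.298 -0.308] open 0.0508479898585078
  dp [22 35  3] az -0.067
  dp [ 0  0 77] az 0.0
```

send_rows --targets '[{"dp": [22,35,3],"twist": [0,0,-0.067]},{"dp": [22,35,3],"twist": [0,0,-0.067]},{"dp": [22,35,3],"twist": [0,0,-0.067]},{"dp": [22,35,3],"twist": [0,0,-0.067]}]' --hand 0.6

```text
t: 42.5
position: [0.6929, 0.1221, 0.2903]
tool_rot: [-2.113, -2.325, 0.0]
wrist_force: [-0.2, 0.2, -0.4]
opening: 0.0342
gripper_force: 0.0
```

send_rows --targets '[{"dp": [0,0,20],"twist": [0,0,0]},{"dp": [0,0,40],"twist": [0,0,0]},{"dp": [0,0,60],"twist": [0,0,0]},{"dp": [0,0,72],"twist": [0,0,0]},{"dp": [0,0,77],"twist": [0,0,0]},{"dp": [0,0,77],"twist": [0,0,0]}]'

```text
t: 43.1
position: [0.6931, 0.1222, 0.2135]
tool_rot: [-2.113, -2.325, 0.0]
wrist_force: [-0.2, 0.8, -1.1]
opening: 0.0341
gripper_force: 0.0
```

send_rows --targets '[{"dp": [0,0,0],"twist": [0,0,0]},{"dp": [0,0,0],"twist": [0,0,0]},{"dp": [0,0,0],"twist": [0,0,0]},{"dp": [0,0,0],"twist": [0,0,0]}]' --hand 1

```text
t: 43.5
position: [0.6908, 0.1225, 0.2146]
tool_rot: [-2.109, -2.324, 0.006]
wrist_force: [-28.9, -4.8, 16.2]
opening: 0.0131
gripper_force: 60.0
```

```bash
python3 - <<'E'
from h import *
go((.693,.1225,.213,95.5))
E
```

```text
now [0.691 0.122 0.215] psi 95.5 tilt [-0.005 -0.001] t 43.5 j [-0.091  0.973 -0.4    0.915  0.339  1.312 -0.32 ] F [-28.899  -4.781  16.225] open 0.013094446306543021
  dp [0 2 2] az 0.001
```

send_rows --targets '[{"dp": [0,-3,-1],"twist": [0,0,0]},{"dp": [0,-3,-1],"twist": [0,0,0]},{"dp": [0,-3,-1],"twist": [0,0,0]}]'

```text
t: 43.8
position: [0.6904, 0.1224, 0.2147]
tool_rot: [2.112, 2.325, 0.002]
wrist_force: [2.8, 2.4, -4.3]
opening: 0.0129
gripper_force: 61.6
```

send_rows --targets '[{"dp": [0,0,0],"twist": [0,0,0.06]},{"dp": [0,0,0],"twist": [0,0,0.15]},{"dp": [0,0,0],"twist": [0,0,0.25]},{"dp": [0,0,0],"twist": [0,0,0.35]},{"dp": [0,0,0],"twist": [0,0,0.45]},{"dp": [0,0,0],"twist": [0,0,0.55]},{"dp": [0,0,0],"twist": [0,0,0.65]},{"dp": [0,0,0],"twist": [0,0,0.75]},{"dp": [0,0,0],"twist": [0,0,0.82]}]'

```text
t: 44.7
position: [0.691, 0.1221, 0.2147]
tool_rot: [2.866, 1.285, 0.004]
wrist_force: [9.4, 1.4, -6.4]
opening: 0.0127
gripper_force: 61.2
```

send_rows --targets '[{"dp": [0,0,0],"twist": [0,0,0.08]},{"dp": [0,0,0],"twist": [0,0,0.18]},{"dp": [0,0,0],"twist": [0,0,0.28]},{"dp": [0,0,0],"twist": [0,0,0.38]},{"dp": [0,0,0],"twist": [0,0,0.48]},{"dp": [0,0,0],"twist": [0,0,0.58]},{"dp": [0,0,0],"twist": [0,0,0.68]},{"dp": [0,0,0],"twist": [0,0,0.77]},{"dp": [0,0,0],"twist": [0,0,0.82]},{"dp": [0,0,0],"twist": [0,0,0.82]}]'

```text
t: 45.7
position: [0.6913, 0.1215, 0.2147]
tool_rot: [3.141, 0.038, 0.005]
wrist_force: [11.6, -2.3, -6.5]
opening: 0.0129
gripper_force: 61.2
```

```bash
python3 - <<'E'
from h import *
go((.69,.1225,.213,1.7))
E
```

```text
now [0.691 0.122 0.215] psi 1.4 tilt [ 0.003 -0.001] t 45.7 j [-0.216  0.953 -0.012  0.935  0.012  1.25  -1.774] F [11.586 -2.323 -6.496] open 0.012889636916958545
  dp [-1 -1  2] az -0.005
```

Turned. Release and lift, then move back clear and check.

send_rows --targets '[{"dp": [0,0,0],"twist": [0,0,0]},{"dp": [0,0,0],"twist": [0,0,0]},{"dp": [0,0,0],"twist": [0,0,0]},{"dp": [0,0,-20],"twist": [0,0,0]},{"dp": [0,0,-50],"twist": [0,0,0]},{"dp": [0,0,-80],"twist": [0,0,0]},{"dp": [-60,30,-85],"twist": [0,0,0]},{"dp": [-100,60,-85],"twist": [0,0,0]},{"dp": [-140,100,-85],"twist": [0,0,0]},{"dp": [-140,100,-85],"twist": [0,0,0]}]' --hand 0.65

```text
t: 46.7
position: [0.5509, 0.0176, 0.2996]
tool_rot: [-3.141, -0.043, -0.001]
wrist_force: [2.3, -1.5, -0.3]
opening: 0.0298
gripper_force: 0.0
```

```bash
python3 - <<'E'
from h import *
go((.42,-.25,.3,60))
for n in ["scene","side","wrist"]:
    c=eyes.camera(n); cv2.imwrite(f"pics/{n}10.png",c["img"])
c=eyes.camera("scene"); w=c["img"][120:260,50:260]; cv2.imwrite("pics/crop10.png",cv2.resize(w,None,fx=3.5,fy=3.5,interpolation=cv2.INTER_CUBIC))
E
```

```text
now [0.551 0.018 0.3  ] psi 1.6 tilt [0. 0.] t 46.7 j [-0.076  0.598 -0.027  1.455  0.017  1.088 -1.65 ] F [ 2.282 -1.547 -0.295] open 0.029758383921763526
  dp [-138  264    0] az -1.02
```

View pics/wrist10.png

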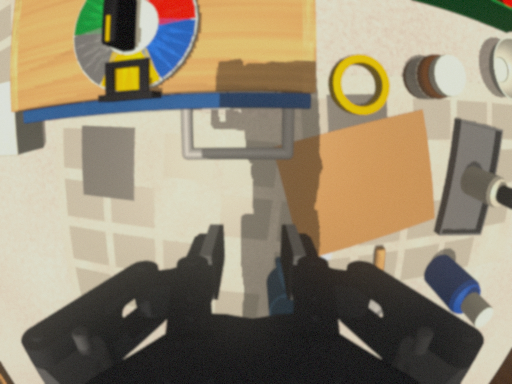

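Yellow fills the window at (128,75), and the door line is flush with the cupboard. I move aside for a final check.

send_rows --targets '[{"dp": [-130,230,0],"twist": [0,0,-0.6]},{"dp": [-130,230,0],"twist": [0,0,-0.6]},{"dp": [-130,230,0],"twist": [0,0,-0.6]},{"dp": [-130,230,0],"twist": [0,0,-0.6]},{"dp": [-130,230,0],"twist": [0,0,-0.6]},{"dp": [-130,230,0],"twist": [0,0,-0.6]},{"dp": [-130,230,0],"twist": [0,0,-0.6]}]'

```text
t: 47.6
position: [0.4288, -0.2171, 0.2993]
tool_rot: [2.99, 0.963, 0.0]
wrist_force: [0.4, 1.1, 0.6]
opening: 0.0297
gripper_force: 0.0
```

```bash
python3 - <<'E'
from h import *
for n in ["scene","side"]:
    c=eyes.camera(n); 
    for k,z in [("door_handle",.15),("empty_a",.005)]:
        print(n,k,[(round(d["score"],2),np.round(d["location"]),at_z(c,d["location"],z)) for d in nets.mark_of(k,c)[:1]])
    if n=="scene":
        a=cv2.imread("pics/scene0.png"); f=lambda i:cv2.resize(i[110:270,50:260],None,fx=1.9,fy=2.6,interpolation=cv2.INTER_CUBIC)
        cv2.imwrite("pics/cmp.png",np.hstack([f(a),f(c["img"])]))
E
```

```text
scene door_handle [(0.61, array([213., 197.]), array([0.567, 0.032, 0.15 ]))]
scene empty_a [(0.78, array([342., 126.]), array([ 0.52 , -0.405,  0.005]))]
side door_handle [(0.72, array([222., 191.]), array([0.562, 0.035, 0.15 ]))]
side empty_a []
```

View pics/cmp.png

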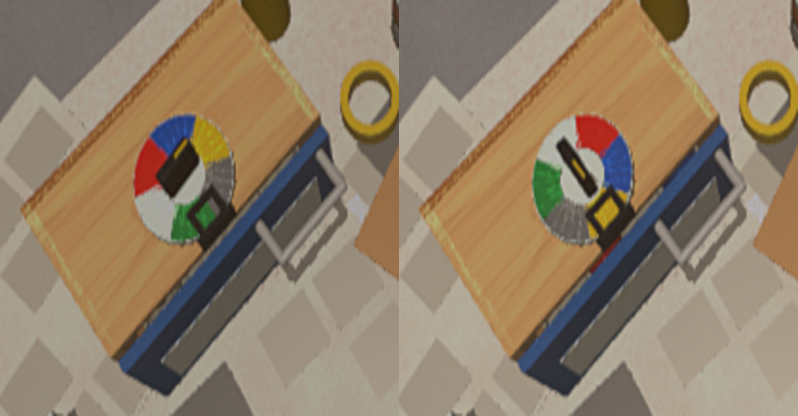

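```bash
python3 - <<'E'
from h import *
for n,boxes in dict(scene=[(185,165,235,215),(115,150,180,205)],side=[(200,172,244,200),(165,130,210,165)]).items():
    a=cv2.imread(f"pics/{n}0.png"); c=eyes.camera(n); b=c["img"]
    for x0,y0,x1,y1 in boxes:
        t=cv2.resize(a[y0:y1,x0:x1],None,fx=4,fy=4,interpolation=cv2.INTER_CUBIC)
        s=cv2.resize(b[y0-8:y1+8,x0-8:x1+8],None,fx=4,fy=4,interpolation=cv2.INTER_CUBIC)
        m=cv2.minMaxLoc(cv2.matchTemplate(s,t,cv2.TM_CCOEFF_NORMED)); print(n,m[1],(np.array(m[3])-32)/4)
    print("1px",at_z(c,(215,195),.15)-at_z(c,(216,195),.15))
    cv2.imwrite(f"pics/{n}11.png",b)
f=lambda i:cv2.resize(i[160:215,185:240],None,fx=7,fy=7,interpolation=cv2.INTER_CUBIC)
cv2.imwrite("pics/cmp2.png",np.hstack([f(cv2.imread("pics/scene0.png")),f(cv2.imread("pics/scene11.png"))]))
E
```

```text
scene 0.986709475517273 [0. 0.]
scene 0.24225543439388275 [0.   0.25]
1px [0.002 0.002 0.   ]
side 0.9990023970603943 [0. 0.]
side 0.2172631174325943 [-7.75 -2.  ]
1px [0.001 0.003 0.   ]
```

View pics/cmp2.png

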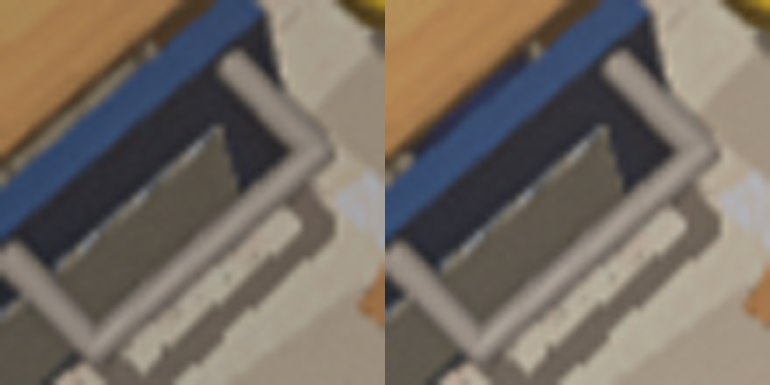

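The handle's position matches the start picture to within a pixel, so the door is fully shut. Handing in.

```bash
python3 -c "
from h import *
print(bot.finish_job())"
```

```text
the job is handed in; nothing more can be done
None
```

The job is done and handed in, but no verdict came back: the one empty is upright in the wash-up tray, the red and small blue dyes are upright in separate rack compartments, the door is fully shut, and only yellow shows in the wheel's window.

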